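# Weigh two shot-filled weights hung as a chain on a spring balance

### The arm

A 7-joint arm with a two-finger parallel gripper is mounted at the origin on the work surface. World frame = base frame: x ahead of the robot, y to its left, z up, the work surface at z = 0. Lengths are in m, angles in rad, forces in N, time in s.
With the tool pointing down it reaches from about 0.4 to 0.85 m from the base axis. Payload 10.4 kg.
Tool frame: the origin (TCP) lies between the finger pads; the fingertips stand tcp_to_tips ahead of it and the grasp point (between the pads) lies 8 mm behind it (tcp_to_tips is the distance from the TCP to the fingertips, in m); z points along the fingers, y is the line along which they close (so a half turn about z gives the same grasp; the last joint's range is limited). The gripper opens to 85 mm and grips with 20 to 120 N. Pads are 22 mm wide; open, the fingers measure 114 mm over their backs; the gripper's body (76 mm by 85 mm) begins 54 mm behind the grasp point. The pads swing forward as they close: fully open they stand 13 mm farther back than shut.
Start: joints at [1.191, 0.332, -0.065, 1.46, 0.022, 1.35, -0.088], TCP at [0.218, -0.586, 0.242] pointing down, gripper open.
Joint ranges: [-2.6, 2.6], [-0.5, 2.12], [-1.47, 1.34], [0.16, 2.42], [-1.27, 4.41], [0.06, 2.06], [-2.6, 2.6]. Speed limits (rad/s): [2.22, 2.22, 2.79, 2.79, 3.14, 3.14, 3.14].

### API

Orientations are given as a unit quaternion [x, y, z, w].
In Python, from workcell import * gives the robot as it stands.
- The arm moves only by the tool apply_moves, never from a script. Its argument "rows" is a list of rows, each an object of numbers: "x", "y", "z": the shift along the tool's x, y, z in mm; "ax", "ay", "az": the turn, a rotation vector about the tool's x, y, z in degrees; "gripper": the closure, from 0 (fully open) to 1 (shut). A call has 1 to 5 rows; each row shifts and turns the commanded pose from where the row before left it, along the tool's axes as they then stand; what a row does not reach is not made up. A row lasts 1/12 s, in which the tool goes at most 41.7 mm and 7.16 degrees, less where a joint would pass 70% of its speed; a pose out of reach is approached as far as the arm can. A call with a gripper value outside its range is refused whole. The fingers move at their own pace and stop on an object; "newtons" is the grip in N (left out, the last holds). Time passes only in rows, so rows that do not move let the fingers close. It gives the time, the measured TCP pose, the force, the opening and the grip force at its end, in the units of the state.
- get_obs(): the state, without advancing time (a new reading comes with each control period).
- camera(name): name is "scene" or "side" or "wrist"; returns a dict with "color" (400x640x3 uint8, red, green, blue), "fov_y" (degrees; the focal length in pixels is half the picture's height over the tangent of half this angle, whatever the lens; pixels are square), "cx", "cy" (the principal point, pixels), "rvec" (rotation vector, rad) and "tvec" (3), from world to camera coordinates, as OpenCV has them. Camera axes: x right, y down, z forward; pixel columns grow to the right and rows downward; lengths in m; the calibration is good to about 2 mm. A picture is of the moment at which its call begins. There is no depth.
- hand_in(): hands the job in; it is judged then, once.
The state is a dict: "clock": time; "joint_pos": joint angles; "joint_velocities": joint speeds; "tau": joint torques, N m; "position": TCP position; "ee_rot": TCP orientation; "ft_force": force on the tool from outside, world axes, zero at the start; "torque": the same for the moment, N m; "grip_width": opening from 0.0 (shut) to 1.0 (fully open); "grasp_force": force on a finger pad.
Only numpy, scipy, OpenCV 4.12 (cv2) and the standard library are available. Lean on these libraries where they do the work, as an engineer would, in place of code of your own. Each camera call takes 0.05 s, during which the arm holds its last target. There are 200 camera calls.

### The job

Weigh the two shot-filled weights on the spring balance: take the longer slim weight out of the block and hang it by its hook in the eye of the balance, and once it hangs there on its own, hang the taller stout weight by its hook from the slim weight's lower loop. We do not know how heavy they are, so ease each one on by feel and let go only when the spring carries all of it and no more: the pull rod must creep, never faster than 6 cm a second, neither dropping nor springing back, and never past its 12 N full scale. Do not push hard on the balance or its stand with the hand or arm, and leave the other weights, the oil bottle and the beaker where they are.

Things in the scene. Friction and masses are not known exactly. Their poses are not given: they have to be found in the camera images.
- eye (a point): Closed wire eye (stirrup) at the foot of the balance's pull rod; point: centre of its 4 mm wire at its lowest point, 340 mm above the bench unloaded; sinks under load. Lies in its y-z plane: legs at y = +-10 mm (16 mm clear), bottom a V 6 mm deep, top bar 30 mm up, then a 6 mm rod; the 31 mm thick tube starts 83 mm up. +x points away from the robot; approach from -x.
- pullrod (a joint): How far the pull rod of the spring balance is drawn out downwards, in m; 0 unloaded. Spring 150 N/m (1 N draws it 6.7 mm), lightly damped; full scale 12 N at 0.080, stop at 0.088.
- stand: Fixed stand of the balance. Origin on the bench straight under the eye, axes as the eye. Base plate 240 x 130 x 14 mm centred at (40, 185) mm, column 25 mm thick, 654 mm high at (60, 170) mm, arm 605 mm up from column to balance, whose tube is 423 to 620 mm up. Nothing else is under the eye.
- slim_mid (a point): Longer slim weight, hung first: upright brass cylinder 27 mm diameter, 56 mm high, hook on top, loop below; point: centre of the cylinder, half-way up, z up. Starts in a bore of the block, lowest 10 mm of the cylinder sunk in, hook tip (+x) pointing away from the robot, mouth open to +x. Filled with shot, weight unknown: 0.10 to 0.30 kg.
- slim_seat (a point): Slim weight's hook: where the centre of the eye's wire lies when hung, 41 mm above the cylinder's top (69 above slim_mid), on the axis. 4 mm wire in the x-z plane: from the top's centre back to x = -9 mm, up, over a crown 46 mm above the top (centre line), down at x = +9 to a tip ending 34 mm above the top. The eye's wire enters from +x under the tip.
- slim_loop (a point): Slim weight's lower loop, fixed to its underside; point: centre of its 4 mm wire at its lowest point, 30 mm below the cylinder's underside (58 mm below slim_mid). A stirrup like the eye, in the weight's y-z plane: legs at y = +-10 mm, bottom a V 6 mm deep, closed at the top by the cylinder.
- stout_mid (a point): Taller stout weight, hung second: upright brass cylinder 33 mm diameter, 76 mm high, flat underside without a loop, hook on top; point: centre of the cylinder, half-way up, z up. Starts standing on the bench, hook tip (+x) pointing away from the robot, mouth open to +x. Filled with shot, weight unknown: 0.21 to 0.63 kg.
- stout_seat (a point): Stout weight's hook: where the centre of the loop's wire lies when hung, 41 mm above the cylinder's top (79 above stout_mid), on the axis. The hook has the same shape and sizes as the slim weight's.
- slim: The longer slim weight again; origin at the centre of the cylinder's underside.
- stout: The taller stout weight again; origin at the centre of its underside.
- block: Wooden storage block 66 x 168 x 46 mm, fixed; origin at the centre of its underside; two bores 31 mm wide, 10 mm deep at y = -42 and +42 mm, each with a slot below for the loop. The slim weights stand in them, either way round.
- slim_short: Bystander, stays where it is: shorter slim weight, 27 mm diameter, 36 mm high, same hook and loop, in the other bore; origin at the centre of the cylinder's underside.
- stout_short: Bystander, stays where it is: shorter stout weight, 33 mm diameter, 34 mm high, same hook, on the bench about 100 mm beside the taller one; origin at the centre of its underside.
- oil: Bystander, stays where it is: grey oil bottle with a cap, 64 mm diameter, 170 mm high, origin under its centre.
- beaker: Bystander, stays where it is: glass beaker, 64 mm diameter, 85 mm high, origin under its centre.

How it is judged:
By the outcome, as a careful person would: the job done as asked, in the order asked, and still so for the second after the job is handed in, with the robot touching nothing.
It also fails if it takes over 72 s, if anything falls off the work surface, if the arm or the gripper's body presses on something with over 40 N, if the wrist force passes 120 N, or if a joint passes its speed limit or range.

## Working session

There is one attempt and no reset: what is moved stays moved. The work goes in short steps, Python scripts to look and compute and a tool call to move; the robot and the scene stay as the last step left them, time stands still between calls to the robot, and variables do not carry over. Pictures are saved under pics/ and viewed, at most 10 in all, crops included, and the job is handed in when it is done.

Besides the shell and the picture viewer there is one more tool, called after "Request:" as a command line: name --argument value ..., lists and objects as JSON in quotes. apply_moves: Moves the arm, as the interface text tells. Its arguments: {"type":"object","properties":{"rows":{"type":"array","items":{"type":"object","properties":{"x":{"type":"number"},"y":{"type":"number"},"z":{"type":"number"},"ax":{"type":"number"},"ay":{"type":"number"},"az":{"type":"number"},"gripper":{"type":"number"}}}},"newtons":{"type":"number"}},"required":["rows"]}

```bash
ls; mkdir -p pics; cat > h.py <<'E'
from workcell import *
import numpy as np, cv2
def cam(n):
    c=camera(n); f=c["color"].shape[0]/2/np.tan(np.radians(c["fov_y"])/2)
    K=np.array([[f,0,c["cx"]],[0,f,c["cy"]],[0,0,1.]]); R=cv2.Rodrigues(np.array(c["rvec"],float))[0]; t=np.array(c["tvec"],float).ravel()
    return c["color"],K,R,t
def ray(C,u,v):
    _,K,R,t=C; d=R.T@np.linalg.inv(K)@np.array([u,v,1.]); return -R.T@t,d/np.linalg.norm(d)
def plane(C,u,v,z):
    o,d=ray(C,u,v); return o+d*(z-o[2])/d[2]
def tri(C1,p1,C2,p2):
    o1,d1=ray(C1,*p1);o2,d2=ray(C2,*p2)
    s=np.linalg.lstsq(np.c_[d1,-d2],o2-o1,rcond=None)[0]; a=o1+s[0]*d1;b=o2+s[1]*d2
    return (a+b)/2,np.linalg.norm(a-b)
def proj(C,P):
    _,K,R,t=C; q=K@(R@np.array(P,float)+t); return q[:2]/q[2]
def save(C,n): cv2.imwrite("pics/"+n,C[0][:,:,::-1])
E
python3 - <<'E'
from h import *
import pickle
D={n:cam(n) for n in("scene","side","wrist")}
pickle.dump(D,open("d0.pkl","wb"))
for n,C in D.items(): save(C,n+"0.png"); print(n,C[1][0,0],-C[2].T@C[3],C[2][2])
o=get_obs();print({k:np.round(v,3) for k,v in o.items()}); 
import workcell;print([x for x in dir(workcell) if x[0]!='_'])
try: print(tcp_to_tips)
except Exception as e: print(e)
E
```

```text
pics
scene 385.30530410613727 [ 1.26485817 -0.42329303  0.91367326] [-0.59729782  0.39348104 -0.69886192]
side 509.2102359514549 [ 0.38771015 -0.81885473  0.8397629 ] [ 0.2658561   0.74960241 -0.60614912]
wrist 358.53349135242405 [ 0.2862985  -0.56010811  0.37327039] [-0.26815357 -0.09877062 -0.95829955]
{'clock': np.float64(0.15), 'joint_pos': array([ 1.191,  0.333, -0.065,  1.461,  0.022,  1.35 , -0.088]), 'joint_velocities': array([-0.001, -0.001, -0.   , -0.003,  0.001,  0.   , -0.   ]), 'tau': array([ 0.0000e+00, -6.2583e+01,  4.9000e-02, -3.9185e+01,  1.6000e-02,
        8.0000e-03,  0.0000e+00]), 'position': array([ 0.218, -0.585,  0.242]), 'ee_rot': array([ 0.984,  0.177, -0.   , -0.001]), 'ft_force': array([-0.719, -0.718, -0.739]), 'torque': array([-0.007, -0.039,  0.027]), 'grasp_force': np.float64(0.0), 'grip_width': np.float64(1.001)}
['MotionError', 'camera', 'get_obs', 'hand_in', 'tcp_to_tips']
0.011
```

View pics/scene0.png

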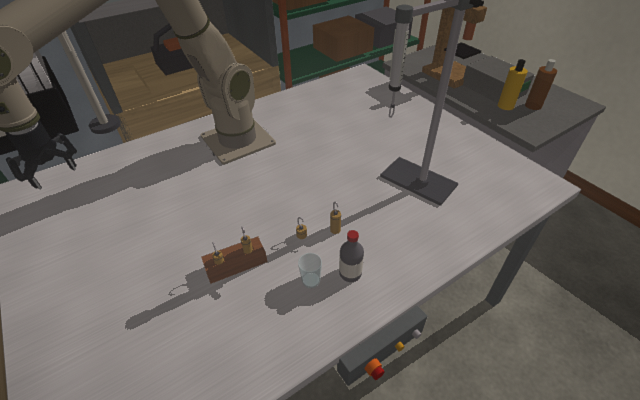

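View pics/side0.png

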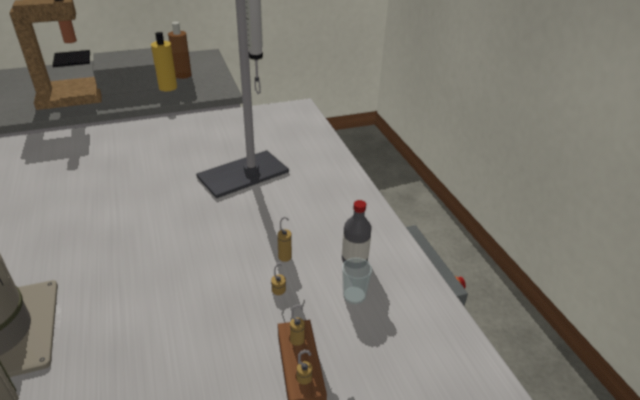

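The scene view shows the eye at about (392,112), the tall stout weight at (335,220), the short stout at (301,230), and the slim weights in the block at (247,243) and (219,257). In the side view the eye is at about (257,88), the tall stout at (285,245) and the slims at (297,330) and (305,373). I'll enlarge these next.

```bash
python3 - <<'E'
import pickle,cv2,numpy as np
D=pickle.load(open("d0.pkl","rb"))
def crop(n,u,v,w,h):
    i=D[n][0][v:v+h,u:u+w,::-1]; return cv2.resize(i,(400,300),interpolation=cv2.INTER_CUBIC)
a=np.hstack([crop("scene",200,195,160,120)[:, :400],crop("scene",372,60,80,60)])
b=np.hstack([crop("side",240,205,80,60),crop("side",260,270,80,60)])
c=np.vstack([a,b]);cv2.imwrite("pics/c1.png",c)
# second: side lower, eye side
E
```

```text
(no output)
```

View pics/c1.png

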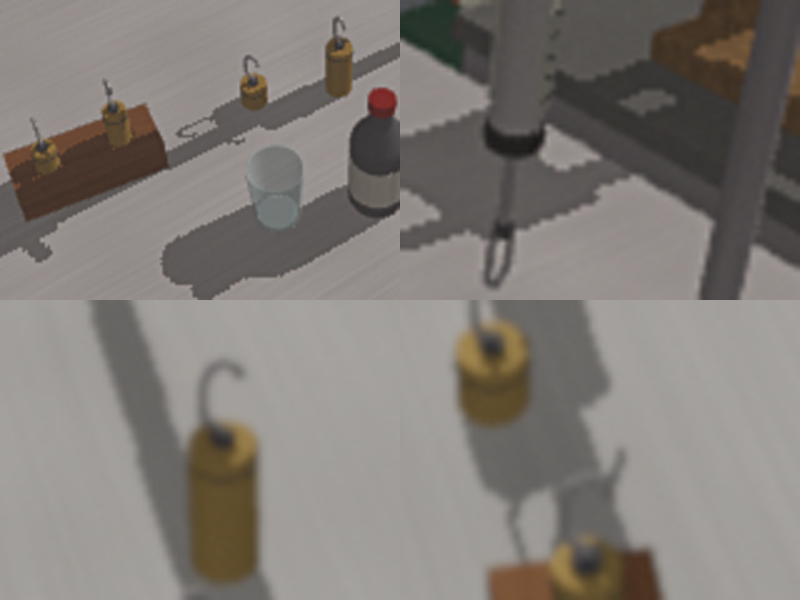

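The crops show the slim weight nearer the stouts is the longer one. The eye's lowest point in the scene view is about (390.6,116.5), and the stout's hook opens to the right in the side view.

```bash
python3 - <<'E'
from h import *
import pickle
D=pickle.load(open("d0.pkl","rb"))
B={}
for n in("scene","side"):
    hsv=cv2.cvtColor(D[n][0],cv2.COLOR_RGB2HSV)
    m=cv2.inRange(hsv,(14,110,50),(28,255,255))
    k,l,s,c=cv2.connectedComponentsWithStats(m)
    for i in range(1,k):
        if s[i][4]>30 and s[i][1]>190: print(n,s[i],c[i].round(1))
    # base plate dark
    reg=(slice(150,210),slice(370,470)) if n=="scene" else (slice(145,200),slice(185,300))
    g=cv2.cvtColor(D[n][0],cv2.COLOR_RGB2GRAY)[reg]; mm=(g<75).astype(np.uint8)
    k,l,s,c=cv2.connectedComponentsWithStats(mm);i=1+np.argmax(s[1:,4])
    cn=max(cv2.findContours((l==i).astype(np.uint8),0,2)[0],key=cv2.contourArea)
    r=cv2.minAreaRect(cn); q=cv2.approxPolyDP(cv2.convexHull(cn),3,True)[:,0]+[reg[1].start,reg[0].start]
    for p in q: print(n,"plate",p,plane(D[n],*p,.014).round(4))
    # block
    m=cv2.inRange(hsv,(0,90,30),(13,255,255))
    k,l,s,c=cv2.connectedComponentsWithStats(m)
    for i in range(1,k):
        if s[i][4]>300: print(n,"block?",s[i],c[i].round(1))
C=D["side"]; print(cv2.cvtColor(C[0],cv2.COLOR_RGB2GRAY)[60:98,246:270:1])
def big(n,u,v,w,h): return cv2.resize(D[n][0][v:v+h,u:u+w,::-1],(400,300),interpolation=cv2.INTER_CUBIC)
cv2.imwrite("pics/c2.png",np.vstack([np.hstack([big("side",230,50,64,48),big("side",264,280,120,90)]),np.hstack([big("scene",196,220,80,60),big("scene",370,150,100,75)])]))
E
```

```text
scene [331 211  10  23 161] [335.5 222.7]
scene [296 225  11   9  51] [301.1 229. ]
scene [297 233  10   6  31] [301.5 235.8]
scene [241 236  10   8  39] [245.5 240.1]
scene [242 242  11  12  83] [247.5 248.1]
scene [212 251  12  14  90] [218.1 257.9]
scene [395 341   9  10  62] [399.1 345.8]
scene plate [457 184] [0.6965 0.5054 0.014 ]
scene plate [437 204] [0.7264 0.3772 0.014 ]
scene plate [380 175] [0.5074 0.3186 0.014 ]
scene plate [398 158] [0.4712 0.4365 0.014 ]
scene plate [426 150] [0.4957 0.5569 0.014 ]
scene block? [274   0  25  89 682] [285.4  38.2]
scene block? [ 313   16   61   45 1079] [343.6  39.4]
scene block? [525  66  32  44 684] [540.2  88.4]
scene block? [ 564  171   76   57 1104] [605.3 199. ]
scene block? [ 202  237   65   46 1407] [234.2 260.5]
side [279 231  12  30 313] [284.4 246.2]
side [272 275  13  20 184] [278.4 285.1]
side [289 320  17  27 354] [296.9 333.2]
side [296 360  17  26 318] [304.2 373.6]
side plate [288 170] [0.7248 0.3822 0.014 ]
side plate [219 197] [0.5095 0.3095 0.014 ]
side plate [197 176] [0.4675 0.4279 0.014 ]
side plate [265 152] [0.6
[... 3308 characters left out ...]
87  86  84  95 124 137 139 136 127 112 106 108 103 109 129 138 139
  139 138 137 137 138 139]
 [ 88  87  86  84  93 122 136 140 140 134 117 102 100 100 111 130 138 139
  139 138 138 138 139 139]
 [ 88  86  85  85  91 117 134 139 139 137 127 111 104 112 124 134 139 139
  138 138 139 138 139 139]
 [ 89  86  86  85  91 116 133 139 139 138 135 126 125 131 136 139 139 140
  139 139 138 138 139 139]
 [ 87  88  85  84  91 114 132 139 139 138 138 136 136 139 139 140 140 139
  139 139 138 138 138 138]
 [ 88  88  86  85  91 112 131 138 139 139 139 139 140 140 140 140 139 139
  139 138 138 138 138 138]
 [ 88  87  86  85  89 109 130 138 139 139 139 140 139 140 139 139 138 139
  138 137 137 137 137 138]]
```

View pics/c2.png

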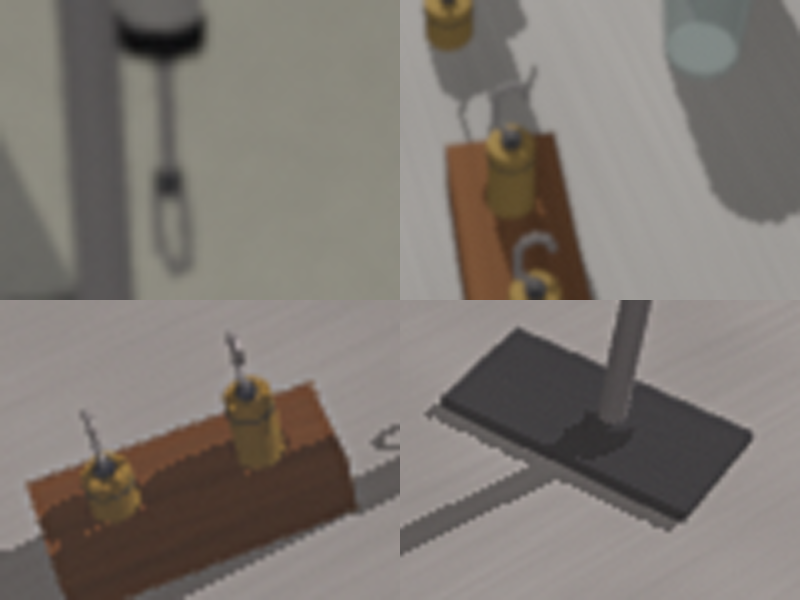

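```bash
python3 - <<'E'
from h import *
import pickle
D=pickle.load(open("d0.pkl","rb"));S,T=D["scene"],D["side"]
def show(n,a,b): p,e=tri(S,a,T,b);print(n,p.round(4),"gap",round(e,4),"az",np.degrees(np.arctan2(p[1],p[0])).round(1)); return p
show("eye",(390.2,116),(258,92.2))
show("stout .038",(335.5,222.3),(284.5,245.5))
show("slim vis .069",(246.7,244.7),(297,333))
show("stshort .017",(301,231.5),(278,284.5))
show("slshort .059",(217.5,257.5),(304,372.5))
for n,p,z in(("slim",(246.7,244.7),.069),("stout",(335.5,222.3),.038)): print(n,"scene plane",plane(S,*p,z).round(4))
for n,p,z in(("slim",(297,333),.069),("stout",(284.5,245.5),.038)): print(n,"side plane",plane(T,*p,z).round(4))
P=[plane(S,*p,.014) for p in((399.25,156.75),(458,183.25),(441,203),(380,175.5))]
print(np.mean(P,0),[np.degrees(np.arctan2(*(b-a)[1::-1])).round(1) for a,b in((P[0],P[1]),(P[3],P[2]))])
# block top corners z=.046 : scene crop (196,220) x5 ; side crop (264,280) x3.333
for p in((310,383),(28,485),(338,435)): print("blk",plane(S,196+p[0]/5,220+(p[1]-300)/5,.046).round(4))
for p in((445,148),(553,134)): print("blkside",plane(T,264+(p[0]-400)/3.333,280+p[1]/3.333,.046).round(4))
# hook tips: stout in side crop(240,205)x5 tip(240,373) crown (222,362); scene
print("stout tip side", plane(T,240+240/5,205+73/5,.076+.036).round(4),"base",plane(T,240+222/5,205+138/5,.08).round(4))
E
```

```text
eye [0.6137 0.2266 0.3438] gap 0.0011 az 20.3
stout .038 [0.6187 0.0448 0.0361] gap 0.0002 az 4.1
slim vis .069 [ 0.5658 -0.2265  0.0631] gap 0.0028 az -21.8
stshort .017 [ 0.5755 -0.0542  0.0175] gap 0.0 az -5.4
slshort .059 [ 0.5543 -0.3103  0.0569] gap 0.0007 az -29.2
slim scene plane [ 0.5696 -0.2267  0.069 ]
stout scene plane [0.62   0.0439 0.038 ]
slim side plane [ 0.5649 -0.2327  0.069 ]
stout side plane [0.6182 0.0426 0.038 ]
[0.60105039 0.41617808 0.014     ] [np.float64(16.1), np.float64(18.6)]
blk [ 0.542  -0.1804  0.046 ]
blk [ 0.5183 -0.3454  0.046 ]
blk [ 0.586  -0.1851  0.046 ]
blkside [ 0.5399 -0.1836  0.046 ]
blkside [ 0.6036 -0.1929  0.046 ]
stout tip side [0.6283 0.0448 0.112 ] base [0.6179 0.0399 0.08  ]
```

Request:
apply_moves --rows '[{"x": 27, "y": -20, "z": -6}, {"x": 27, "y": -20, "z": -6}, {"x": 27, "y": -20, "z": -6}, {"x": 27, "y": -20, "z": -6}, {"x": 27, "y": -20, "z": -6}]'

```text
invalid input at $.rows[0]: expected keys x, y, z, ax, ay, az, gripper
```

```bash
cat > log.py <<'E'
from workcell import *
import json
o=get_obs()
open("q.jsonl","a").write(json.dumps([list(map(float,o[k])) for k in("joint_pos","position","ee_rot")])+"\n")
print([round(float(v),3) for k in("joint_pos","position","ee_rot","ft_force","torque") for v in o[k]],o["clock"])
E
python3 log.py
```

```text
[1.191, 0.333, -0.065, 1.461, 0.022, 1.35, -0.088, 0.218, -0.585, 0.242, 0.984, 0.177, -0.0, -0.001, -0.719, -0.718, -0.739, -0.007, -0.039, 0.027] 0.15
```

Request:
apply_moves --rows '[{"x": 27, "y": -20, "z": -6, "ax": 5}, {"x": 27, "y": -20, "z": -6, "ax": 5}, {"x": 27, "y": -20, "z": -6, "ax": 5}, {"x": 27, "y": -20, "z": -6, "ax": 5}, {"x": 27, "y": -20, "z": -6, "ax": 5}]'

```text
invalid input at $.rows[0]: expected keys x, y, z, ax, ay, az, gripper
```

```bash
python3 log.py
```

```text
[1.191, 0.333, -0.065, 1.461, 0.022, 1.35, -0.088, 0.218, -0.585, 0.242, 0.984, 0.177, -0.0, -0.001, -0.719, -0.718, -0.739, -0.007, -0.039, 0.027] 0.15
```

Request:
apply_moves --rows '[{"ay": 5}, {"ay": 5}, {"ay": 5}, {"ay": 5}, {"ay": 5, "az": 5}]'

```text
invalid input at $.rows[0]: expected keys x, y, z, ax, ay, az, gripper
```

```bash
python3 log.py
```

```text
[1.191, 0.333, -0.065, 1.461, 0.022, 1.35, -0.088, 0.218, -0.585, 0.242, 0.984, 0.177, -0.0, -0.001, -0.719, -0.718, -0.739, -0.007, -0.039, 0.027] 0.15
```

Request:
apply_moves --rows '[{"x": 27, "y": -20, "z": -6, "ax": 0, "ay": 0, "az": 0, "gripper": 0}, {"x": 27, "y": -20, "z": -6, "ax": 0, "ay": 0, "az": 0, "gripper": 0}, {"x": 27, "y": -20, "z": -6, "ax": 0, "ay": 0, "az": 0, "gripper": 0}, {"x": 27, "y": -20, "z": -6, "ax": 0, "ay": 0, "az": 0, "gripper": 0}, {"x": 27, "y": -20, "z": -6, "ax": 0, "ay": 0, "az": 0, "gripper": 0}]'

```text
clock: 0.57
position: [0.3104, -0.4432, 0.2724]
ee_rot: [0.984, 0.177, -0.0, -0.0]
ft_force: [0.0, -0.2, 0.1]
grip_width: 1.001
grasp_force: 0.0
```

```bash
python3 log.py
```

```text
[1.027, 0.14, -0.168, 1.632, 0.024, 1.371, -0.358, 0.31, -0.443, 0.272, 0.984, 0.177, -0.0, -0.0, 0.027, -0.175, 0.087, -0.064, -0.071, 0.015] 0.5667
```

Request:
apply_moves --rows '[{"x": 27, "y": -20, "z": -6, "ax": 5, "ay": 0, "az": 0, "gripper": 0}, {"x": 27, "y": -20, "z": -6, "ax": 5, "ay": 0, "az": 0, "gripper": 0}, {"x": 27, "y": -20, "z": -6, "ax": 5, "ay": 0, "az": 0, "gripper": 0}, {"x": 20, "y": -20, "z": -6, "ax": 5, "ay": 0, "az": 0, "gripper": 0}, {"x": 0, "y": 0, "z": 0, "ax": 5, "ay": 0, "az": 0, "gripper": 0}]'

```text
clock: 0.98
position: [0.3821, -0.3336, 0.3094]
ee_rot: [0.96, 0.178, -0.037, -0.214]
ft_force: [0.4, 0.2, 0.8]
grip_width: 0.998
grasp_force: 0.0
```

```bash
python3 log.py
```

```text
[0.927, 0.349, -0.232, 1.369, -0.138, 1.814, -0.519, 0.382, -0.334, 0.309, 0.96, 0.178, -0.037, -0.214, 0.448, 0.246, 0.838, -0.397, -0.232, 0.007] 0.9833
```

Request:
apply_moves --rows '[{"x": 0, "y": 0, "z": 0, "ax": 0, "ay": 5, "az": 0, "gripper": 0}, {"x": 0, "y": 0, "z": 0, "ax": 0, "ay": 5, "az": 0, "gripper": 0}, {"x": 0, "y": 0, "z": 0, "ax": 0, "ay": 5, "az": 0, "gripper": 0}, {"x": 0, "y": 0, "z": 0, "ax": 0, "ay": 5, "az": 5, "gripper": 0}]'

```text
clock: 1.32
position: [0.3782, -0.3389, 0.3062]
ee_rot: [0.958, 0.092, 0.121, -0.244]
ft_force: [0.6, 0.2, -0.4]
grip_width: 1.0
grasp_force: 0.0
```

```bash
python3 log.py
```

```text
[1.093, 0.262, -0.196, 1.522, -0.419, 1.653, -0.457, 0.378, -0.339, 0.306, 0.958, 0.092, 0.121, -0.244, 0.563, 0.233, -0.367, -0.584, 0.183, 0.066] 1.3167
```

```bash
cat > kin.py <<'E'
import numpy as np, json, itertools
from scipy.spatial.transform import Rotation as Ro
Z=lambda a:Ro.from_euler('z',a); Y=lambda a:Ro.from_euler('y',a)
def chain(q,s,off=0):
    r=Z(off); out=[]
    for i in range(7):
        r=r*(Z(s[i]*q[i]) if i%2==0 else Y(s[i]*q[i])); out.append(r)
    return out
E
python3 - <<'E'
from kin import *
S=[json.loads(l) for l in open("q.jsonl")]; S=S[2:]
best=[]
for s in itertools.product([1,-1],repeat=7):
  for off in (0,np.pi):
    d=[chain(q,s,off)[-1].inv()*Ro.from_quat(e) for q,p,e in S]
    err=max((d[0].inv()*x).magnitude() for x in d); best.append((err,s,off,d[0].as_matrix()))
best.sort(key=lambda b:b[0])
for b in best[:4]: print(b[:3],b[3].round(3).tolist())
_,s,off,T=best[0]
A=[];y=[]
for q,p,e in S:
    c=chain(q,s,off); M=[np.eye(3)]+[r.as_matrix() for r in c]
    # h z | a,L after q2 | a,L after q4 | a,L after q6/7
    A.append(np.c_[M[0][:,2],M[2][:,[0,2]],M[4][:,[0,2]],M[6][:,0],M[6][:,2]]); y.append(p)
A=np.vstack(A);y=np.hstack(y)
x,r,rk,sv=np.linalg.lstsq(A,y,rcond=None);print(x.round(4),np.abs(A@x-y).max(),sv.round(3))
E
```

```text
(2.740920775452263e-16, (-1, -1, -1, -1, -1, -1, -1), 3.141592653589793) [[-0.0, 1.0, 0.0], [-1.0, -0.0, 0.0], [0.0, -0.0, 1.0]]
(2.912427175687536e-16, (-1, 1, -1, 1, -1, 1, -1), 0) [[0.0, -1.0, -0.0], [1.0, 0.0, -0.0], [0.0, -0.0, 1.0]]
(0.181186054518909, (-1, 1, -1, 1, 1, -1, 1), 3.141592653589793) [[-0.001, -0.902, 0.431], [-1.0, -0.001, -0.004], [0.004, -0.431, -0.902]]
(0.18118605451890904, (-1, -1, -1, -1, 1, 1, 1), 0) [[0.001, 0.902, -0.431], [1.0, 0.001, 0.004], [0.004, -0.431, -0.902]]
[ 0.0505 -0.1431  0.478   0.1751  0.3564 -0.0523  0.3203] 0.029976431933915665 [3.964 3.439 0.536 0.307 0.233 0.134 0.048]
```

```bash
cat > plan.py <<'E'
import numpy as np, sys
from scipy.spatial.transform import Rotation as Ro
from workcell import get_obs
def ori(az,p,flip=0):
    a,p=np.radians([az,p]); z=np.array([np.cos(p)*np.cos(a),np.cos(p)*np.sin(a),-np.sin(p)])
    y=np.array([-np.sin(a),np.cos(a),0])*(-1 if flip else 1); x=np.cross(y,z)
    return Ro.from_matrix(np.c_[x,y,z])
def rows(P,R,n=None,P0=None,R0=None):
    if P0 is None:
        o=get_obs(); P0=np.array(o["position"]);R0=Ro.from_quat(o["ee_rot"])
    rv=(R0.inv()*R).as_rotvec(); D=np.array(P)-P0
    m=int(np.ceil(max(np.degrees(np.linalg.norm(rv))/6.5,np.linalg.norm(D)/.036,1)))
    n=n or m
    M=sum((R0*Ro.from_rotvec(rv*k/n)).as_matrix() for k in range(n))
    d=np.linalg.solve(M,D)*1000
    print("n",n,"(min",m,") xyz",d.round(1),"rot",(np.degrees(rv)/n).round(2))
E
python3 - <<'E'
from plan import *
for f in(0,1): rows([.45,-.27,.30],ori(-90,30,f))
rows([.45,-.27,.30],ori(-70,50,0))
rows([.45,-.27,.30],ori(-70,50,1))
E
```

```text
n 19 (min 19 ) xyz [ 6.   0.  -1.4] rot [-2.77 -4.31 -3.53]
n 19 (min 19 ) xyz [ 0.5 -6.   1.7] rot [-4.36  2.8   3.77]
n 19 (min 19 ) xyz [ 6.   1.2 -0.4] rot [-2.11 -3.41 -4.93]
n 15 (min 15 ) xyz [ 1.8 -6.6  2.8] rot [-4.01  2.48  4.25]
```

Request:
apply_moves --rows '[{"x": 0.5, "y": -6, "z": 1.7, "ax": -4.36, "ay": 2.8, "az": 3.77, "gripper": 0}, {"x": 0.5, "y": -6, "z": 1.7, "ax": -4.36, "ay": 2.8, "az": 3.77, "gripper": 0}, {"x": 0.5, "y": -6, "z": 1.7, "ax": -4.36, "ay": 2.8, "az": 3.77, "gripper": 0}, {"x": 0.5, "y": -6, "z": 1.7, "ax": -4.36, "ay": 2.8, "az": 3.77, "gripper": 0}, {"x": 0.5, "y": -6, "z": 1.7, "ax": -4.36, "ay": 2.8, "az": 3.77, "gripper": 0}]'

```text
clock: 1.73
position: [0.3803, -0.3082, 0.3103]
ee_rot: [0.967, -0.122, 0.209, -0.083]
ft_force: [1.1, -0.6, 0.5]
grip_width: 1.004
grasp_force: 0.0
```

```bash
python3 log.py
```

```text
[1.092, -0.133, -0.215, 1.894, -0.467, 1.209, -0.814, 0.38, -0.308, 0.31, 0.967, -0.122, 0.209, -0.083, 1.08, -0.552, 0.49, -0.101, 0.427, -0.064] 1.7333
```

Request:
apply_moves --rows '[{"x": 0.5, "y": -6, "z": 1.7, "ax": -4.36, "ay": 2.8, "az": 3.77, "gripper": 0}, {"x": 0.5, "y": -6, "z": 1.7, "ax": -4.36, "ay": 2.8, "az": 3.77, "gripper": 0}, {"x": 0.5, "y": -6, "z": 1.7, "ax": -4.36, "ay": 2.8, "az": 3.77, "gripper": 0}, {"x": 0.5, "y": -6, "z": 1.7, "ax": -4.36, "ay": 2.8, "az": 3.77, "gripper": 0}, {"x": 0.5, "y": -6, "z": 1.7, "ax": -4.36, "ay": 2.8, "az": 3.77, "gripper": 0}]'

```text
clock: 2.15
position: [0.3978, -0.2819, 0.3081]
ee_rot: [0.9, -0.322, 0.281, 0.083]
ft_force: [0.1, -0.5, 1.7]
grip_width: 1.001
grasp_force: 0.0
```

```bash
python3 log.py
```

```text
[1.166, -0.445, -0.513, 2.143, -0.297, 0.805, -1.486, 0.398, -0.282, 0.308, 0.9, -0.322, 0.281, 0.083, 0.069, -0.467, 1.695, 0.29, 0.48, -0.008] 2.15
```

Request:
apply_moves --rows '[{"x": 0.5, "y": -6, "z": 1.7, "ax": -4.36, "ay": 2.8, "az": 3.77, "gripper": 0}, {"x": 0.5, "y": -6, "z": 1.7, "ax": -4.36, "ay": 2.8, "az": 3.77, "gripper": 0}, {"x": 0.5, "y": -6, "z": 1.7, "ax": -4.36, "ay": 2.8, "az": 3.77, "gripper": 0}, {"x": 0.5, "y": -6, "z": 1.7, "ax": -4.36, "ay": 2.8, "az": 3.77, "gripper": 0}, {"x": 0.5, "y": -6, "z": 1.7, "ax": -4.36, "ay": 2.8, "az": 3.77, "gripper": 0}]'

```text
clock: 2.57
position: [0.4153, -0.2712, 0.3015]
ee_rot: [0.807, -0.457, 0.313, 0.203]
ft_force: [-0.6, 0.0, -1.1]
grip_width: 0.999
grasp_force: 0.0
```

```bash
python3 log.py; cat > fit.py <<'E'
from kin import *
S=[json.loads(l) for l in open("q.jsonl")]; S=S[2:]
s=(-1,1,-1,1,-1,1,-1)
A=[];y=[]
for q,p,e in S:
    M=[np.eye(3)]+[r.as_matrix() for r in chain(q,s)]
    A.append(np.c_[M[0][:,2],M[1][:,0],M[2][:,[0,2]],M[3][:,0]*0,M[4][:,[0,2]],M[6][:,[0,2]],M[7][:,[0,1]]]); y.append(p)
A=np.vstack(A);y=np.hstack(y)
x,r,rk,sv=np.linalg.lstsq(A,y,rcond=None);print(x.round(4),(A@x-y).reshape(-1,3).round(4).tolist(),sv.round(3))
E
python3 fit.py
```

```text
[1.218, -0.488, -0.854, 2.175, 0.217, 0.73, -2.405, 0.415, -0.271, 0.302, 0.807, -0.457, 0.313, 0.203, -0.619, 0.019, -1.097, 0.558, 0.33, -0.083] 2.5667
[ 0.3229  0.0451  0.0349  0.4044 -0.      0.0457  0.4422 -0.0081  0.3075
  0.0125 -0.04  ] [[0.0035, 0.0011, 0.0026], [0.0024, -0.0014, 0.006], [0.0001, 0.0001, -0.0009], [-0.0049, -0.0016, -0.0072], [0.0016, 0.0047, -0.0], [0.0013, 0.0024, 0.0022], [0.0001, -0.0034, -0.0026]] [5.582 5.208 2.714 1.524 1.004 0.809 0.423 0.412 0.116 0.065 0.   ]
```

```bash
cat > fit2.py <<'E'
from kin import *
S=[json.loads(l) for l in open("q.jsonl")][2:]
s=(-1,1,-1,1,-1,1,-1)
def blk(q):
    M=[np.eye(3)]+[r.as_matrix() for r in chain(q,s)]
    return {"0z":M[0][:,2],"1x":M[1][:,0],"1y":M[1][:,1],"2x":M[2][:,0],"2z":M[2][:,2],"3x":M[3][:,0],"3y":M[3][:,1],"4x":M[4][:,0],"4z":M[4][:,2],"5x":M[5][:,0],"5y":M[5][:,1],"6x":M[6][:,0],"6z":M[6][:,2],"0x":M[0][:,0],"0y":M[0][:,1]}
y=np.hstack([p for _,p,_ in S])
base=["0z","2z","4z","6z"]
import itertools
res=[]
ex=[k for k in blk(S[0][0]) if k not in base]
for n in range(0,5):
    for c in itertools.combinations(ex,n):
        ks=base+list(c); A=np.vstack([np.c_[tuple(blk(q)[k] for k in ks)] for q,_,_ in S])
        x=np.linalg.lstsq(A,y,rcond=None)[0]; res.append((np.abs(A@x-y).max(),n,ks,x.round(4)))
res.sort(key=lambda r:r[0]+.0004*r[1])
for r in res[:6]: print(r)
E
python3 fit2.py; python3 - <<'E'
from plan import *
rows([.45,-.27,.30],ori(-80,50,0))
E
```

```text
(np.float64(0.00010360272912951496), 2, ['0z', '2z', '4z', '6z', '1y', '3y'], array([ 0.2581,  0.4487,  0.49  ,  0.3321, -0.0217, -0.024 ]))
(np.float64(4.440892098500626e-16), 3, ['0z', '2z', '4z', '6z', '1y', '3y', '5y'], array([ 2.582e-01,  4.486e-01,  4.900e-01,  3.321e-01, -2.180e-02,
       -2.350e-02, -4.000e-04]))
(np.float64(9.103717191444316e-05), 3, ['0z', '2z', '4z', '6z', '1y', '3x', '3y'], array([ 2.580e-01,  4.487e-01,  4.900e-01,  3.321e-01, -2.160e-02,
       -1.000e-04, -2.410e-02]))
(np.float64(9.841928513643072e-05), 3, ['0z', '2z', '4z', '6z', '1y', '2x', '3y'], array([ 0.258 ,  0.4487,  0.49  ,  0.3321, -0.0216, -0.    , -0.024 ]))
(np.float64(0.00010342842461252832), 3, ['0z', '2z', '4z', '6z', '1y', '3y', '5x'], array([ 0.258 ,  0.4487,  0.49  ,  0.3321, -0.0217, -0.024 , -0.    ]))
(np.float64(0.00010353178257171969), 3, ['0z', '2z', '4z', '6z', '1y', '3y', '4x'], array([ 0.2581,  0.4487,  0.49  ,  0.3321, -0.0217, -0.024 ,  0.    ]))
n 26 (min 26 ) xyz [1.8 0.3 0.3] rot [ 0.23 -0.64 -6.25]
```

```bash
cat > ik.py <<'E'
from kin import *
from plan import ori
from scipy.optimize import least_squares
s=(-1,1,-1,1,-1,1,-1)
lo=np.array([-2.6,-.5,-1.47,.16,-1.27,.06,-2.6]);hi=np.array([2.6,2.12,1.34,2.42,4.41,2.06,2.6])
T=Z(np.pi/2)
def fk(q):
    c=chain(q,s);v=lambda r,a:r.apply(a)
    p=np.array([0,0,.2582])+v(c[0],[0,-.0218,0])+v(c[1],[0,0,.4486])+v(c[2],[0,-.0235,0])+v(c[3],[0,0,.49])+v(c[4],[0,-.0004,0])+v(c[5],[0,0,.3321])
    return p,c[6]*T
def solve(P,R,q0,w=.003):
    f=lambda q:np.r_[(fk(q)[0]-P)*5,(fk(q)[1].inv()*R).as_rotvec(),w*(q-q0)]
    r=least_squares(f,np.clip(q0,lo+.01,hi-.01),bounds=(lo+.005,hi-.005)); e=f(r.x)[:6]
    return r.x,np.linalg.norm(e)
E
cat > srch.py <<'E'
from ik import *
from workcell import get_obs
rng=np.random.default_rng(0)
slim=np.array([.568,-.229,.072]); eye=np.array([.616,.221,.285]); st=np.array([.619,.0435,.05]); e2=np.array([.616,.221,.09])
ys,ye,yst=-8,18.5,10
out=[]
for f in(0,1):
  for p in(10,20,30):
    for rel in(-75,-60,-45,-30,-15,0,20):
      best=None
      def site(P,yaw,back=0,p=p,f=f,rel=rel):
        R=ori(yaw+rel,p,f); z=R.as_matrix()[:,2]; return P+z*(.008-back),R
      for t in range(14):
        q0=rng.uniform(lo,hi)
        q,e=solve(*site(slim,ys),q0,0)
        if e>1e-3: continue
        m=1;ok=1;qs=[q]
        for a in((slim,ys,.09),(eye,ye),(eye,ye,.09),(st,yst,.09),(st,yst),(e2,ye),(e2,ye,.09)):
            q,e=solve(*site(*a),qs[-1]); qs.append(q)
            if e>3e-2: ok=0;break
        if not ok: continue
        m=min(np.min(np.minimum(q-lo,hi-q)) for q in qs); dq=max(np.abs(np.diff(qs,axis=0)).max(1))
        if best is None or m>best[0]: best=(m,dq,qs)
      if best: print(f,p,rel,round(best[0],2),round(best[1],2),best[2][0].round(2),best[2][2].round(2))
E
python3 srch.py; python3 -c "
from ik import *
for l in open('q.jsonl'):
    q,p,e=json.loads(l);print(np.abs(fk(q)[0]-p).max())" | tail -1
```

```text
0 10 -75 0.46 0.41 [-0.98  1.13  0.88  1.93  0.76  0.89 -0.86] [-1.51  0.79  0.86  1.62  0.81  1.36 -0.5 ]
0 10 -60 0.28 0.52 [-0.23  0.73 -0.02  2.1   1.65  1.37 -1.25] [-0.66  0.49 -0.33  1.8   1.49  1.64 -0.72]
0 10 -45 0.07 0.58 [ 0.23  0.72 -0.42  2.26  2.12  1.52 -1.25] [-0.17  0.46 -0.86  1.99  1.78  1.59 -0.7 ]
0 10 20 0.01 3.87 [ 2.04  1.69 -1.35  2.19  1.4   0.07  1.97] [ 1.18  0.52 -1.46  2.28  3.72  0.47 -1.5 ]
0 20 -75 0.35 0.38 [-0.58  0.74  0.43  1.94  1.11  1.1  -0.96] [-1.04  0.54  0.2   1.58  1.04  1.57 -0.57]
0 20 -60 0.24 0.48 [-0.54  0.64  0.36  2.14  1.46  1.01 -1.13] [-0.96  0.38  0.06  1.79  1.23  1.41 -0.59]
0 20 -45 0.06 0.5 [ 0.58  0.68 -0.76  2.26  2.1   1.42 -1.02] [ 0.11  0.53 -1.19  1.94  1.73  1.58 -0.55]
0 20 20 0.01 1.27 [-0.22  0.98  1.02  2.3   3.89  1.64 -2.27] [-0.69 -0.03  0.49  2.29  4.16  0.52 -2.34]
0 30 -75 0.39 0.39 [-0.52  0.63  0.4   1.95  1.03  1.01 -0.82] [-0.97  0.47  0.16  1.55  0.93  1.52 -0.49]
0 30 -60 0.28 0.44 [ 0.2   0.53 -0.41  2.1   1.57  1.18 -0.93] [-0.26  0.43 -0.74  1.72  1.31  1.55 -0.51]
0 30 -45 0.08 0.52 [ 0.46  0.47 -
[... 454 characters left out ...]
] [-0.64  0.07  0.47  2.35  3.87  0.8   1.08]
1 20 -75 0.07 0.42 [ 0.06  0.72 -0.33  1.91  1.45  1.49  2.1 ] [-0.45  0.61 -0.59  1.54  1.36  1.85  2.49]
1 20 -60 0.08 0.46 [ 0.08  0.62 -0.32  2.1   1.67  1.34  2.05] [-0.37  0.47 -0.66  1.76  1.45  1.63  2.52]
1 20 -45 0.03 0.56 [ 0.16  0.55 -0.33  2.27  1.98  1.21  1.98] [-0.23  0.33 -0.74  1.96  1.55  1.37  2.56]
1 20 20 0.01 0.97 [0.36 0.58 0.37 2.28 4.14 1.19 1.17] [-0.1  -0.   -0.1   2.26  4.15  0.53  0.8 ]
1 30 -75 0.05 0.5 [ 0.36  0.69 -0.64  1.9   1.47  1.49  2.21] [-0.22  0.64 -0.89  1.51  1.36  1.87  2.53]
1 30 -60 0.01 0.42 [ 0.42  0.59 -0.65  2.09  1.65  1.3   2.23] [-0.02  0.58 -1.1   1.71  1.49  1.72  2.59]
4.991981340662921e-05
```

```bash
cat > sim.py <<'E'
from ik import *
from plan import *
# simulate rows [(n,xyz mm,rot deg)...] from the present state, local IK
def sim(segs,q=None):
    o=get_obs(); q=np.array(o["joint_pos"]) if q is None else q; P,R=fk(q)
    for n,d,r in segs:
        for k in range(n):
            P=P+R.apply(np.array(d)/1000);R=R*Ro.from_rotvec(np.radians(r)); qn,e=solve(P,R,q,.01); dq=np.abs(qn-q).max(); q=qn
            if dq>.15 or e>.01 or k==n-1: print(k,"dq",dq.round(2),"e",e.round(4),q.round(2),fk(q)[0].round(3))
    return q
E
python3 - <<'E'
from sim import *
o=get_obs();print(np.array(o["joint_pos"]).round(2))
z=ori(-68,20).as_matrix()[:,2]; G=np.array([.568,-.229,.074])
rows(G+z*(.008-.1)+[0,0,.05],ori(-68,20),28)
import io,contextlib
P=G+z*(.008-.1)+[0,0,.05];R=ori(-68,20)
P0=np.array(o["position"]);R0=Ro.from_quat(o["ee_rot"]);rv=(R0.inv()*R).as_rotvec();print(np.degrees(rv))
n=28;M=sum((R0*Ro.from_rotvec(rv*k/n)).as_matrix() for k in range(n));d=np.linalg.solve(M,P-P0)*1000
sim([(14,d,np.degrees(rv)/n),(14,d,np.degrees(rv)/n)])
E
```

```text
[ 1.22 -0.49 -0.85  2.18  0.22  0.73 -2.4 ]
n 28 (min 27 ) xyz [ 8.6 -8.6 -0.5] rot [-1.4  -0.29 -6.04]
[ -39.15041707   -8.25531219 -168.98142093]
13 dq 0.07 e 0.0 [ 0.81  0.42 -1.19  1.82  1.31  1.62 -1.89] [ 0.559 -0.216  0.292]
13 dq 0.07 e 0.0 [ 0.48  0.63 -1.01  2.13  1.64  1.74 -0.94] [ 0.536 -0.149  0.156]
```

Request:
apply_moves --rows '[{"x": 8.6, "y": -8.6, "z": -0.5, "ax": -1.4, "ay": -0.29, "az": -6.04, "gripper": 0}, {"x": 8.6, "y": -8.6, "z": -0.5, "ax": -1.4, "ay": -0.29, "az": -6.04, "gripper": 0}, {"x": 8.6, "y": -8.6, "z": -0.5, "ax": -1.4, "ay": -0.29, "az": -6.04, "gripper": 0}, {"x": 8.6, "y": -8.6, "z": -0.5, "ax": -1.4, "ay": -0.29, "az": -6.04, "gripper": 0}, {"x": 8.6, "y": -8.6, "z": -0.5, "ax": -1.4, "ay": -0.29, "az": -6.04, "gripper": 0}]'

```text
clock: 2.98
position: [0.4721, -0.2663, 0.3223]
ee_rot: [0.89, -0.249, 0.21, 0.32]
ft_force: [0.0, 0.6, -0.3]
grip_width: 0.998
grasp_force: 0.0
```

Request:
apply_moves --rows '[{"x": 8.6, "y": -8.6, "z": -0.5, "ax": -1.4, "ay": -0.29, "az": -6.04, "gripper": 0}, {"x": 8.6, "y": -8.6, "z": -0.5, "ax": -1.4, "ay": -0.29, "az": -6.04, "gripper": 0}, {"x": 8.6, "y": -8.6, "z": -0.5, "ax": -1.4, "ay": -0.29, "az": -6.04, "gripper": 0}, {"x": 8.6, "y": -8.6, "z": -0.5, "ax": -1.4, "ay": -0.29, "az": -6.04, "gripper": 0}, {"x": 8.6, "y": -8.6, "z": -0.5, "ax": -1.4, "ay": -0.29, "az": -6.04, "gripper": 0}]'

```text
clock: 3.4
position: [0.5217, -0.2463, 0.3152]
ee_rot: [0.907, -0.043, 0.099, 0.406]
ft_force: [-1.0, -2.0, 1.2]
grip_width: 1.0
grasp_force: 0.0
```

Request:
apply_moves --rows '[{"x": 8.6, "y": -8.6, "z": -0.5, "ax": -1.4, "ay": -0.29, "az": -6.04, "gripper": 0}, {"x": 8.6, "y": -8.6, "z": -0.5, "ax": -1.4, "ay": -0.29, "az": -6.04, "gripper": 0}, {"x": 8.6, "y": -8.6, "z": -0.5, "ax": -1.4, "ay": -0.29, "az": -6.04, "gripper": 0}, {"x": 8.6, "y": -8.6, "z": -0.5, "ax": -1.4, "ay": -0.29, "az": -6.04, "gripper": 0}, {"x": 8.6, "y": -8.6, "z": -0.5, "ax": -1.4, "ay": -0.29, "az": -6.04, "gripper": 0}]'

```text
clock: 3.82
position: [0.5622, -0.2105, 0.285]
ee_rot: [0.862, 0.186, -0.024, 0.471]
ft_force: [0.3, -0.3, -0.2]
grip_width: 1.002
grasp_force: 0.0
```

Request:
apply_moves --rows '[{"x": 8.6, "y": -8.6, "z": -0.5, "ax": -1.4, "ay": -0.29, "az": -6.04, "gripper": 0}, {"x": 8.6, "y": -8.6, "z": -0.5, "ax": -1.4, "ay": -0.29, "az": -6.04, "gripper": 0}, {"x": 8.6, "y": -8.6, "z": -0.5, "ax": -1.4, "ay": -0.29, "az": -6.04, "gripper": 0}, {"x": 8.6, "y": -8.6, "z": -0.5, "ax": -1.4, "ay": -0.29, "az": -6.04, "gripper": 0}, {"x": 8.6, "y": -8.6, "z": -0.5, "ax": -1.4, "ay": -0.29, "az": -6.04, "gripper": 0}]'

```text
clock: 4.23
position: [0.5752, -0.1764, 0.2373]
ee_rot: [0.753, 0.4, -0.145, 0.502]
ft_force: [-0.0, 0.4, 0.3]
grip_width: 0.999
grasp_force: 0.0
```

```bash
python3 log.py; python3 - <<'E'
from plan import *
z=ori(-68,20).as_matrix()[:,2]; G=np.array([.568,-.229,.074])
rows(G+z*(.008-.1)+[0,0,.05],ori(-68,20))
E
```

```text
[0.625, 0.593, -1.136, 1.871, 1.5, 1.769, -1.496, 0.575, -0.176, 0.237, 0.753, 0.4, -0.145, 0.502, -0.043, 0.354, 0.254, 0.935, 0.182, 0.027] 4.2333
n 8 (min 8 ) xyz [ 8.7 -8.6 -0.3] rot [-1.46 -0.35 -6.23]
```

Request:
apply_moves --rows '[{"x": 8.7, "y": -8.6, "z": -0.3, "ax": -1.46, "ay": -0.35, "az": -6.23, "gripper": 0}, {"x": 8.7, "y": -8.6, "z": -0.3, "ax": -1.46, "ay": -0.35, "az": -6.23, "gripper": 0}, {"x": 8.7, "y": -8.6, "z": -0.3, "ax": -1.46, "ay": -0.35, "az": -6.23, "gripper": 0}, {"x": 8.7, "y": -8.6, "z": -0.3, "ax": -1.46, "ay": -0.35, "az": -6.23, "gripper": 0}]'

```text
clock: 4.57
position: [0.5641, -0.1569, 0.1941]
ee_rot: [0.621, 0.553, -0.239, 0.501]
ft_force: [0.7, 0.1, -0.8]
grip_width: 0.997
grasp_force: 0.0
```

Request:
apply_moves --rows '[{"x": 8.7, "y": -8.6, "z": -0.3, "ax": -1.46, "ay": -0.35, "az": -6.23, "gripper": 0}, {"x": 8.7, "y": -8.6, "z": -0.3, "ax": -1.46, "ay": -0.35, "az": -6.23, "gripper": 0}, {"x": 8.7, "y": -8.6, "z": -0.3, "ax": -1.46, "ay": -0.35, "az": -6.23, "gripper": 0}, {"x": 8.7, "y": -8.6, "z": -0.3, "ax": -1.46, "ay": -0.35, "az": -6.23, "gripper": 0}, {"x": 0, "y": 0, "z": 0, "ax": 0, "ay": 0, "az": 0, "gripper": 0}]'

```text
clock: 4.98
position: [0.5339, -0.1495, 0.1543]
ee_rot: [0.457, 0.68, -0.322, 0.474]
ft_force: [-0.4, -0.6, 0.2]
grip_width: 1.004
grasp_force: 0.0
```

```bash
python3 log.py; python3 - <<'E'
from h import *
import pickle
W=cam("wrist");pickle.dump(W,open("w1.pkl","wb"));save(W,"w1.png");print(-W[2].T@W[3],W[2][2])
for P in([.568,-.229,.064],[.568,-.229,.092]): print(proj(W,P))
E
```

```text
[0.511, 0.656, -1.046, 2.132, 1.66, 1.761, -0.936, 0.534, -0.149, 0.154, 0.457, 0.68, -0.322, 0.474, -0.423, -0.616, 0.24, 0.94, 0.439, 0.009] 4.9833
[ 0.4778641  -0.01186274  0.13114683] [ 0.3752841  -0.92495704 -0.06013575]
[327.49957186 122.56172103]
[327.35710915 164.27473706]
```

View pics/w1.png

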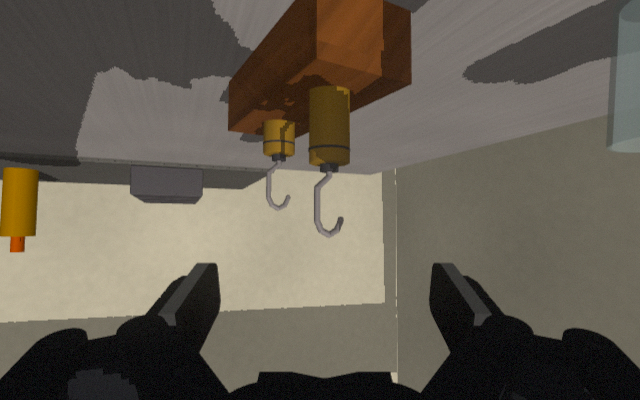

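The wrist view is upside down because the camera sits under the hand. It shows the slim cylinder centred at x=329.5 with its top edge at row 164, against a predicted 327.4 and 164.3. The hook goes from (318,190) to its tip at (342,220), which agrees with a yaw of about -8°.

```bash
python3 - <<'E'
from sim import *
R=ori(-68,20);z=R.as_matrix()[:,2]; G=np.array([.569,-.2285,.0735])
A=G+z*(.008-.1); B=G+z*.008
rows(A,R,4); rows(B,R,7,A,R); print(R.inv().apply([0,0,1]).round(3))
q=sim([(1,[0,0,0],[0,0,0])]); 
print(solve(A,R,q,.01)[0].round(2),solve(B,R,q,.01))
E
```

```text
n 4 (min 2 ) xyz [11.9  0.4  4.2] rot [-0.02 -0.01 -0.06]
n 7 (min 3 ) xyz [-0.   0.  14.3] rot [0. 0. 0.]
[-0.94  -0.    -0.342]
0 dq 0.0 e 0.0 [ 0.51  0.66 -1.05  2.13  1.66  1.76 -0.94] [ 0.535 -0.15   0.156]
[ 0.45  0.77 -0.97  2.12  1.72  1.79 -1.03] (array([ 0.55571326,  0.81688115, -0.85419028,  2.07904778,  1.89851453,
        1.65028163, -0.98121621]), np.float64(3.853068031521337e-05))
```

Request:
apply_moves --rows '[{"x": 11.9, "y": 0.4, "z": 4.2, "ax": 0, "ay": 0, "az": 0, "gripper": 0}, {"x": 11.9, "y": 0.4, "z": 4.2, "ax": 0, "ay": 0, "az": 0, "gripper": 0}, {"x": 11.9, "y": 0.4, "z": 4.2, "ax": 0, "ay": 0, "az": 0, "gripper": 0}, {"x": 11.9, "y": 0.4, "z": 4.2, "ax": 0, "ay": 0, "az": 0, "gripper": 0}, {"x": 0, "y": 0, "z": 15, "ax": 0, "ay": 0, "az": 0, "gripper": 0}]'

```text
clock: 5.45
position: [0.5435, -0.1595, 0.0997]
ee_rot: [0.461, 0.678, -0.318, 0.476]
ft_force: [0.3, 0.2, -0.1]
grip_width: 1.005
grasp_force: 0.0
```

Request:
apply_moves --rows '[{"x": 0, "y": 0, "z": 15, "ax": 0, "ay": 0, "az": 0, "gripper": 0}, {"x": 0, "y": 0, "z": 15, "ax": 0, "ay": 0, "az": 0, "gripper": 0}, {"x": 0, "y": 0, "z": 15, "ax": 0, "ay": 0, "az": 0, "gripper": 0}, {"x": 0, "y": 0, "z": 15, "ax": 0, "ay": 0, "az": 0, "gripper": 0}, {"x": 0, "y": 0, "z": 15, "ax": 0, "ay": 0, "az": 0, "gripper": 0}]'

```text
clock: 5.87
position: [0.5703, -0.2278, 0.0757]
ee_rot: [0.462, 0.676, -0.319, 0.477]
ft_force: [0.5, 0.9, 0.4]
grip_width: 1.002
grasp_force: 0.0
```

Request:
apply_moves --rows '[{"x": 0, "y": 0, "z": 10, "ax": 0, "ay": 0, "az": 0, "gripper": 0}, {"x": 0, "y": 0, "z": 0, "ax": 0, "ay": 0, "az": 0, "gripper": 0}, {"x": 0, "y": 0, "z": 0, "ax": 0, "ay": 0, "az": 0, "gripper": 0}]'

```text
clock: 6.12
position: [0.5727, -0.2356, 0.072]
ee_rot: [0.461, 0.677, -0.32, 0.476]
ft_force: [0.0, -0.2, 0.8]
grip_width: 0.999
grasp_force: 0.0
```

```bash
python3 log.py; python3 - <<'E'
from h import *
W=cam("wrist");save(W,"w2.png")
hsv=cv2.cvtColor(W[0],cv2.COLOR_RGB2HSV);m=cv2.inRange(hsv,(14,110,50),(28,255,255));k,l,s,c=cv2.connectedComponentsWithStats(m)
for i in range(1,k):
    if s[i][4]>200: print(s[i])
for P in([.569,-.2285,.064],[.569,-.2285,.092]): print(proj(W,P))
E
```

```text
[0.551, 0.812, -0.849, 2.076, 1.892, 1.646, -0.987, 0.573, -0.236, 0.072, 0.461, 0.677, -0.32, 0.476, 0.027, -0.165, 0.768, 0.901, 0.389, -0.007] 6.1167
[297 156  31  42 266]
[ 227  181   72   68 1836]
[ 275  197   84  125 7525]
[  0 202   7  75 337]
[227 250  47  17 708]
[ 287  320   71   30 1623]
[322.30752689 262.67634216]
[322.776424   336.13063606]
```

Request:
apply_moves --rows '[{"x": 0, "y": 0, "z": 0, "ax": 0, "ay": 0, "az": 0, "gripper": 1}, {"x": 0, "y": 0, "z": 0, "ax": 0, "ay": 0, "az": 0, "gripper": 1}, {"x": 0, "y": 0, "z": 0, "ax": 0, "ay": 0, "az": 0, "gripper": 1}, {"x": 0, "y": 0, "z": 0, "ax": 0, "ay": 0, "az": 0, "gripper": 1}, {"x": 0, "y": 0, "z": 0, "ax": 0, "ay": 0, "az": 0, "gripper": 1}]' --newtons 40

```text
clock: 6.58
position: [0.5725, -0.2352, 0.0717]
ee_rot: [0.46, 0.678, -0.32, 0.476]
ft_force: [-0.2, -0.7, -0.1]
grip_width: 0.307
grasp_force: 43.1
```

Request:
apply_moves --rows '[{"x": 0, "y": 0, "z": 0, "ax": 0, "ay": 0, "az": 0, "gripper": 1}, {"x": 0, "y": 0, "z": 0, "ax": 0, "ay": 0, "az": 0, "gripper": 1}, {"x": 0, "y": 0, "z": 0, "ax": 0, "ay": 0, "az": 0, "gripper": 1}, {"x": 0, "y": 0, "z": 0, "ax": 0, "ay": 0, "az": 0, "gripper": 1}, {"x": 0, "y": 0, "z": 0, "ax": 0, "ay": 0, "az": 0, "gripper": 1}]'

```text
clock: 7.0
position: [0.5726, -0.2352, 0.0717]
ee_rot: [0.46, 0.678, -0.32, 0.476]
ft_force: [-0.2, 1.4, 1.8]
grip_width: 0.309
grasp_force: 39.0
```

```bash
python3 log.py
```

```text
[0.55, 0.812, -0.849, 2.077, 1.893, 1.645, -0.986, 0.573, -0.235, 0.072, 0.46, 0.678, -0.32, 0.476, -0.207, 1.37, 1.795, 0.773, 0.271, 0.035] 7.0
```

Request:
apply_moves --rows '[{"x": -4.7, "y": 0, "z": -1.7, "ax": 0, "ay": 0, "az": 0, "gripper": 1}, {"x": -9.4, "y": 0, "z": -3.4, "ax": 0, "ay": 0, "az": 0, "gripper": 1}, {"x": -14.1, "y": 0, "z": -5.1, "ax": 0, "ay": 0, "az": 0, "gripper": 1}, {"x": -14.1, "y": 0, "z": -5.1, "ax": 0, "ay": 0, "az": 0, "gripper": 1}, {"x": -18.8, "y": 0, "z": -6.8, "ax": 0, "ay": 0, "az": 0, "gripper": 1}]'

```text
clock: 7.42
position: [0.5718, -0.2357, 0.1368]
ee_rot: [0.46, 0.678, -0.32, 0.475]
ft_force: [-0.2, -1.0, -2.8]
grip_width: 0.3
grasp_force: 39.2
```

Request:
apply_moves --rows '[{"x": -28.2, "y": 0, "z": -10.2, "ax": 0, "ay": 0, "az": 0, "gripper": 1}, {"x": -28.2, "y": 0, "z": -10.2, "ax": 0, "ay": 0, "az": 0, "gripper": 1}, {"x": -28.2, "y": 0, "z": -10.2, "ax": 0, "ay": 0, "az": 0, "gripper": 1}, {"x": -18.8, "y": 0, "z": -6.8, "ax": 0, "ay": 0, "az": 0, "gripper": 1}, {"x": 0, "y": 0, "z": 0, "ax": 0, "ay": 0, "az": 0, "gripper": 1}]'

```text
clock: 7.83
position: [0.5729, -0.2356, 0.252]
ee_rot: [0.46, 0.676, -0.319, 0.479]
ft_force: [0.4, 0.2, -1.2]
grip_width: 0.304
grasp_force: 39.4
```

```bash
python3 log.py; cat > rd.py <<'E'
from workcell import *
import numpy as np
def rd(n):
    F=[];P=[];t=[]
    for _ in range(n):
        camera("side"); o=get_obs(); F.append(np.r_[o["ft_force"],o["torque"]]); P.append(o["position"]); t.append(o["tau"])
    F=np.array(F);t=np.array(t)
    print("F",F.mean(0).round(3),"sd",F.std(0).round(2)); print("tau",t.mean(0).round(3),"sd",t.std(0).round(3),"pos",np.mean(P,0).round(5),"clk",round(float(o["clock"]),2))
    return F,t
E
python3 - <<'E'
from rd import *
F,t=rd(8); print(F[:,2].round(2),t[:,1].round(3))
E
```

```text
[0.741, 0.427, -1.07, 2.056, 1.649, 1.518, -0.678, 0.573, -0.236, 0.252, 0.46, 0.676, -0.319, 0.479, 0.441, 0.176, -1.201, 1.241, 0.503, 0.074] 7.8333
F [-0.21  -0.359 -2.438  1.335  0.543 -0.005] sd [0.38 0.42 0.32 0.02 0.04 0.03]
tau [  0.148 -46.969 -12.284 -30.211   4.471   3.578   0.105] sd [0.061 0.855 0.384 0.592 0.059 0.033 0.185] pos [ 0.57155 -0.23618  0.24603] clk 8.23
[-2.57 -2.43 -2.51 -2.94 -2.38 -2.57 -2.39 -1.71] [-48.181 -48.091 -47.593 -47.081 -46.643 -46.295 -46.03  -45.836]
```

```bash
python3 - <<'E'
from sim import *
from h import plane
import pickle
D=pickle.load(open("d0.pkl","rb"))
e1=plane(D["scene"],390.2,116,.34);e2=plane(D["side"],258,92.2,.34);print(e1.round(4),e2.round(4))
o=get_obs();R=Ro.from_quat(o["ee_rot"]).as_matrix();print(R[:,2].round(3),"az",np.degrees(np.arctan2(R[1,2],R[0,2])).round(2),"pitch",np.degrees(np.arcsin(-R[2,2])).round(2),"yroll",R[2,1].round(4))
E_=(e1+e2)/2;E_[2]=.34;a=np.radians(18);eh=np.array([np.cos(a),np.sin(a),0]);az=-42
h=np.array([np.cos(np.radians(az)),np.sin(np.radians(az)),0])
T=E_-.055*eh+.0071*h+[0,0,.011-.0612];print("E",E_,"T",T.round(4))
Rt=ori(az,20);P0=np.array(o["position"]);R0=Ro.from_quat(o["ee_rot"])
rows(T,Rt,16)
rv=(R0.inv()*Rt).as_rotvec();n=16;M=sum((R0*Ro.from_rotvec(rv*k/n)).as_matrix() for k in range(n));d=np.linalg.solve(M,T-P0)*1000
sim([(8,d,np.degrees(rv)/n),(8,d,np.degrees(rv)/n)])
E
```

```text
[0.6087 0.2317 0.34  ] [0.6154 0.2334 0.34  ]
[ 0.351 -0.871 -0.344] az -68.07 pitch 20.1 yroll 0.003
E [0.61206467 0.23252654 0.34      ] T [0.565  0.2108 0.2898]
n 16 (min 13 ) xyz [  5.5  15.5 -23.1] rot [-1.53 -0.   -0.57]
7 dq 0.05 e 0.0 [ 0.39  0.51 -1.17  1.99  1.59  1.73 -0.68] [ 0.594 -0.012  0.268]
7 dq 0.05 e 0.0 [-0.03  0.62 -1.19  1.84  1.6   1.93 -0.66] [0.565 0.211 0.29 ]
```

Request:
apply_moves --rows '[{"x": 5.5, "y": 15.5, "z": -23.1, "ax": -1.53, "ay": 0, "az": -0.57, "gripper": 1}, {"x": 5.5, "y": 15.5, "z": -23.1, "ax": -1.53, "ay": 0, "az": -0.57, "gripper": 1}, {"x": 5.5, "y": 15.5, "z": -23.1, "ax": -1.53, "ay": 0, "az": -0.57, "gripper": 1}, {"x": 5.5, "y": 15.5, "z": -23.1, "ax": -1.53, "ay": 0, "az": -0.57, "gripper": 1}, {"x": 5.5, "y": 15.5, "z": -23.1, "ax": -1.53, "ay": 0, "az": -0.57, "gripper": 1}]'

```text
clock: 8.65
position: [0.592, -0.0952, 0.2599]
ee_rot: [0.41, 0.71, -0.285, 0.497]
ft_force: [0.8, -0.0, -2.2]
grip_width: 0.301
grasp_force: 39.6
```

Request:
apply_moves --rows '[{"x": 5.5, "y": 15.5, "z": -23.1, "ax": -1.53, "ay": 0, "az": -0.57, "gripper": 1}, {"x": 5.5, "y": 15.5, "z": -23.1, "ax": -1.53, "ay": 0, "az": -0.57, "gripper": 1}, {"x": 5.5, "y": 15.5, "z": -23.1, "ax": -1.53, "ay": 0, "az": -0.57, "gripper": 1}, {"x": 5.5, "y": 15.5, "z": -23.1, "ax": -1.53, "ay": 0, "az": -0.57, "gripper": 1}, {"x": 5.5, "y": 15.5, "z": -23.1, "ax": -1.53, "ay": 0, "az": -0.57, "gripper": 1}]'

```text
clock: 9.07
position: [0.5919, 0.0458, 0.2737]
ee_rot: [0.358, 0.737, -0.25, 0.516]
ft_force: [1.1, 0.9, -2.1]
grip_width: 0.298
grasp_force: 39.6
```

Request:
apply_moves --rows '[{"x": 5.5, "y": 15.5, "z": -23.1, "ax": -1.53, "ay": 0, "az": -0.57, "gripper": 1}, {"x": 5.5, "y": 15.5, "z": -23.1, "ax": -1.53, "ay": 0, "az": -0.57, "gripper": 1}, {"x": 5.5, "y": 15.5, "z": -23.1, "ax": -1.53, "ay": 0, "az": -0.57, "gripper": 1}, {"x": 5.5, "y": 15.5, "z": -23.1, "ax": -1.53, "ay": 0, "az": -0.57, "gripper": 1}, {"x": 5.5, "y": 15.5, "z": -23.1, "ax": -1.53, "ay": 0, "az": -0.57, "gripper": 1}]'

```text
clock: 9.48
position: [0.5718, 0.1854, 0.2873]
ee_rot: [0.304, 0.761, -0.213, 0.533]
ft_force: [0.3, 0.4, -3.2]
grip_width: 0.302
grasp_force: 39.7
```

Request:
apply_moves --rows '[{"x": 0, "y": 0, "z": 0, "ax": 0, "ay": 0, "az": 0, "gripper": 1}, {"x": 0, "y": 0, "z": 0, "ax": 0, "ay": 0, "az": 0, "gripper": 1}, {"x": 0, "y": 0, "z": 0, "ax": 0, "ay": 0, "az": 0, "gripper": 1}, {"x": 0, "y": 0, "z": 0, "ax": 0, "ay": 0, "az": 0, "gripper": 1}]'

```text
clock: 9.82
position: [0.5723, 0.183, 0.2876]
ee_rot: [0.305, 0.76, -0.214, 0.533]
ft_force: [-0.2, 0.2, -2.5]
grip_width: 0.304
grasp_force: 39.8
```

```bash
python3 log.py; python3 - <<'E'
from h import *
import pickle
D={n:cam(n) for n in("scene","side","wrist")};pickle.dump(D,open("d1.pkl","wb"))
def big(n,u,v,w,h): return cv2.resize(D[n][0][v:v+h,u:u+w,::-1],(400,300),interpolation=cv2.INTER_CUBIC)
cv2.imwrite("pics/e1.png",np.vstack([np.hstack([big("side",210,50,80,60),big("scene",360,90,64,48)]),np.hstack([big("wrist",0,0,640,400)[:300],big("wrist",220,160,240,180)])]))
E
```

```text
[0.024, 0.612, -1.196, 1.857, 1.6, 1.908, -0.663, 0.572, 0.183, 0.288, 0.305, 0.76, -0.214, 0.533, -0.206, 0.246, -2.503, 0.981, 1.006, 0.02] 9.8167
```

View pics/e1.png

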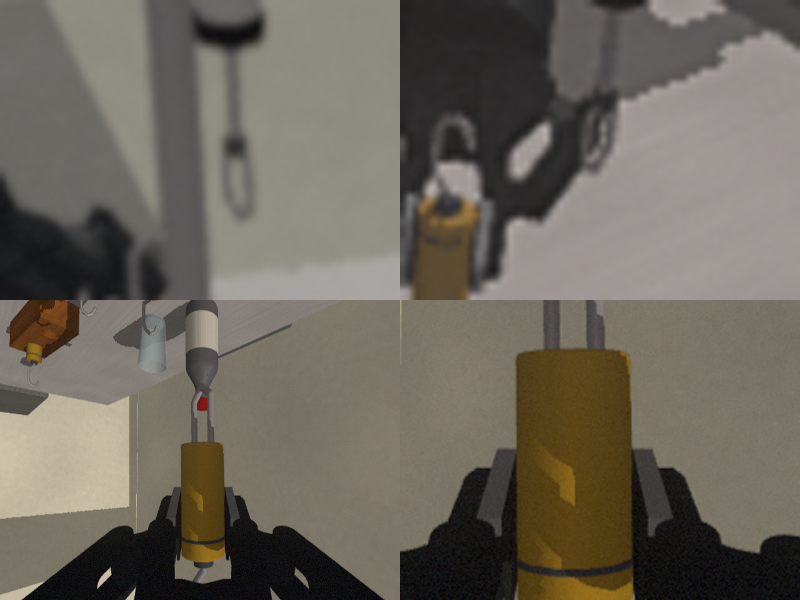

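The picture shows the slim weight held upright. In the scene view the hook crown is at about (368.5,109.2) and the eye's bottom at about (391.5,116.2). In the side view the eye's bottom is at (258,92.4) and the hook is hidden by the column.

```bash
python3 - <<'E'
from h import *
import pickle
D=pickle.load(open("d1.pkl","rb"));S,T=D["scene"],D["side"]
tcp=np.array([.5723,.183,.2876]);az=np.radians(-43.5);h=np.array([np.cos(az),np.sin(az),0])
seat=tcp-.0071*h+[0,0,.0612];print("seat",seat.round(4))
print("scene crown top",proj(S,seat+[0,0,.007]),"cyl top",proj(S,seat-[0,0,.041]))
hsv=cv2.cvtColor(S[0],cv2.COLOR_RGB2HSV);m=cv2.inRange(hsv,(14,110,50),(28,255,255));k,l,s,c=cv2.connectedComponentsWithStats(m)
for i in range(1,k):
    if s[i][4]>30 and s[i][1]<190: print(s[i],c[i])
for n,C in(("scene",S),("side",T)):
    for P in([.612,.2325,.340],[.6137,.2266,.3438],[.617,.2165,.34],[.6137,.2266,.423]): print(n,P,proj(C,P).round(1))
E
```

```text
seat [0.5671 0.1879 0.3488]
scene crown top [368.42478069 109.24385052] cyl top [367.26028042 124.28672389]
[308   0  17   4  34] [315.52941176   0.91176471]
[464   6  23  18 241] [475.42323651  13.86721992]
[423   8  31  69 655] [441.3221374   42.12061069]
[450  61  16  27 270] [456.92222222  73.81111111]
[498  66  30  44 741] [511.68016194  87.9608637 ]
[363 122   9  20 131] [366.60305344 132.03053435]
scene [0.612, 0.2325, 0.34] [391.2 116.4]
scene [0.6137, 0.2266, 0.3438] [390.2 116.2]
scene [0.617, 0.2165, 0.34] [388.  119.1]
scene [0.6137, 0.2266, 0.423] [393.5  89.4]
side [0.612, 0.2325, 0.34] [256.6  92.5]
side [0.6137, 0.2266, 0.3438] [257.9  92. ]
side [0.617, 0.2165, 0.34] [260.5  95.2]
side [0.6137, 0.2266, 0.423] [256.1  57.8]
```

```bash
cat > w2t.py <<'E'
import sys,numpy as np
from scipy.spatial.transform import Rotation as Ro
from workcell import get_obs
R=Ro.from_quat(get_obs()["ee_rot"])
a=list(map(float,sys.argv[1:]))
for i in range(0,len(a),3): print(a[i:i+3],"->",R.inv().apply(a[i:i+3]).round(2))
E
python3 w2t.py 23.1 37.1 2 0 0 1 .951 .309 0 -.309 .951 0
```

```text
[23.1, 37.1, 2.0] -> [ 1.21 42.77 -9.1 ]
[0.0, 0.0, 1.0] -> [-0.94  0.   -0.34]
[0.951, 0.309, 0.0] -> [-0.16  0.88  0.45]
[-0.309, 0.951, 0.0] -> [ 0.3   0.47 -0.83]
```

Request:
apply_moves --rows '[{"x": 0.2, "y": 8.6, "z": -1.8, "ax": 0, "ay": 0, "az": 0, "gripper": 1}, {"x": 0.2, "y": 8.6, "z": -1.8, "ax": 0, "ay": 0, "az": 0, "gripper": 1}, {"x": 0.2, "y": 8.6, "z": -1.8, "ax": 0, "ay": 0, "az": 0, "gripper": 1}, {"x": 0.2, "y": 8.6, "z": -1.8, "ax": 0, "ay": 0, "az": 0, "gripper": 1}, {"x": 0.2, "y": 8.6, "z": -1.8, "ax": 0, "ay": 0, "az": 0, "gripper": 1}]'

```text
clock: 10.38
position: [0.5959, 0.2223, 0.2902]
ee_rot: [0.305, 0.76, -0.213, 0.533]
ft_force: [0.8, -0.1, -1.8]
grip_width: 0.304
grasp_force: 39.8
```

Request:
apply_moves --rows '[{"x": 0, "y": 0, "z": 0, "ax": 0, "ay": 0, "az": 0, "gripper": 1}, {"x": 0, "y": 0, "z": 0, "ax": 0, "ay": 0, "az": 0, "gripper": 1}, {"x": 0, "y": 0, "z": 0, "ax": 0, "ay": 0, "az": 0, "gripper": 1}]'

```text
clock: 10.63
position: [0.5952, 0.2214, 0.2901]
ee_rot: [0.305, 0.76, -0.213, 0.533]
ft_force: [-0.1, 0.0, -2.1]
grip_width: 0.306
grasp_force: 39.8
```

```bash
python3 log.py; python3 - <<'E'
from h import *
import pickle
D={n:cam(n) for n in("scene","side")};pickle.dump(D,open("d2.pkl","wb"))
def big(n,u,v,w,h): return cv2.resize(D[n][0][v:v+h,u:u+w,::-1],(400,400),interpolation=cv2.INTER_CUBIC)
cv2.imwrite("pics/e2.png",np.hstack([big("side",230,60,50,50),big("scene",362,90,40,40)]))
o=get_obs();tcp=np.array(o["position"]);az=np.radians(-43.5);h=np.array([np.cos(az),np.sin(az),0])
seat=tcp-.0071*h+[0,0,.0612];print("seat",seat.round(4))
for n,C in D.items(): print(n,"crown top",proj(C,seat+[0,0,.007]).round(1),"cyl top",proj(C,seat-[0,0,.041]).round(1))
E
```

```text
[-0.075, 0.677, -1.143, 1.744, 1.643, 1.939, -0.626, 0.595, 0.221, 0.29, 0.305, 0.76, -0.213, 0.533, -0.08, 0.041, -2.132, 0.973, 1.052, -0.003] 10.6333
seat [0.5901 0.2259 0.3515]
scene crown top [384.8 107.7] cyl top [383.1 122.8]
side crown top [247.2  87.2] cyl top [248.5 106.9]
```

View pics/e2.png

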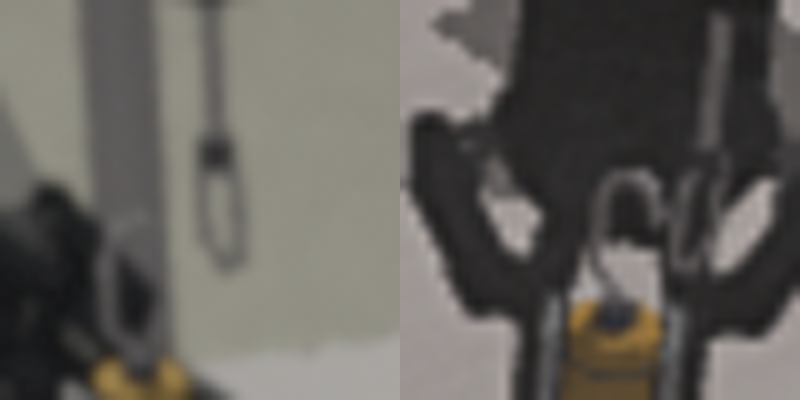

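The hook crown is at about (245.8,87) in the side view, where (247.2,87.2) was predicted, and at (384.3,107) in the scene view, where (384.8,107.7) was predicted. The eye's bottom is at (258.3,92.7) in the side view and (390.4,115.8) in the scene view.

```bash
python3 - <<'E'
from h import *
import pickle
D=pickle.load(open("d2.pkl","rb"));S,T=D["scene"],D["side"]
s=(390.9,116.5);t=(259.6,93.0)
p,e=tri(S,s,T,t);print(p.round(4),e); print(plane(S,*s,.34).round(4),plane(T,*t,.34).round(4))
seat=np.array([.5901,.2259,.3515]);a=np.radians(18);ex=np.array([np.cos(a),np.sin(a)]);ey=np.array([-ex[1],ex[0]])
for q in(p,plane(S,*s,.34),plane(T,*t,.34)): d=q[:2]-seat[:2];print("along",(d@ex).round(4),"lat",(d@ey).round(4))
E
python3 w2t.py .951 .309 0
```

```text
[0.6168 0.2262 0.3427] 0.003207122434633031
[0.6117 0.2316 0.34  ] [0.6179 0.2283 0.34  ]
along 0.0255 lat -0.008
along 0.0223 lat -0.0013
along 0.0272 lat -0.0063
[0.951, 0.309, 0.0] -> [-0.16  0.88  0.45]
```

```bash
python3 w2t.py 1.7 -5.2 4 .951 .309 0 0 0 -1
```

```text
[1.7, -5.2, 4.0] -> [-5.41 -2.58  3.17]
[0.951, 0.309, 0.0] -> [-0.16  0.88  0.45]
[0.0, 0.0, -1.0] -> [ 0.94 -0.    0.34]
```

Request:
apply_moves --rows '[{"x": -2.7, "y": -1.3, "z": 1.6, "ax": 0, "ay": 0, "az": 0, "gripper": 1}, {"x": -2.7, "y": -1.3, "z": 1.6, "ax": 0, "ay": 0, "az": 0, "gripper": 1}, {"x": -0.5, "y": 2.6, "z": 1.35, "ax": 0, "ay": 0, "az": 0, "gripper": 1}, {"x": -0.5, "y": 2.6, "z": 1.35, "ax": 0, "ay": 0, "az": 0, "gripper": 1}, {"x": -0.5, "y": 2.6, "z": 1.35, "ax": 0, "ay": 0, "az": 0, "gripper": 1}]'

```text
clock: 11.15
position: [0.606, 0.2185, 0.2944]
ee_rot: [0.305, 0.76, -0.213, 0.533]
ft_force: [-0.4, -0.5, -1.4]
grip_width: 0.3
grasp_force: 39.8
```

Request:
apply_moves --rows '[{"x": -0.5, "y": 2.6, "z": 1.35, "ax": 0, "ay": 0, "az": 0, "gripper": 1}, {"x": -0.5, "y": 2.6, "z": 1.35, "ax": 0, "ay": 0, "az": 0, "gripper": 1}, {"x": -0.5, "y": 2.6, "z": 1.35, "ax": 0, "ay": 0, "az": 0, "gripper": 1}, {"x": 0, "y": 0, "z": 0, "ax": 0, "ay": 0, "az": 0, "gripper": 1}, {"x": 0, "y": 0, "z": 0, "ax": 0, "ay": 0, "az": 0, "gripper": 1}]'

```text
clock: 11.57
position: [0.6141, 0.2214, 0.2942]
ee_rot: [0.305, 0.76, -0.213, 0.533]
ft_force: [-0.2, 0.2, -2.3]
grip_width: 0.301
grasp_force: 39.8
```

```bash
python3 log.py; python3 - <<'E'
from h import *
import pickle
D={n:cam(n) for n in("scene","side")};pickle.dump(D,open("d3.pkl","wb"))
def big(n,u,v,w,h): return cv2.resize(D[n][0][v:v+h,u:u+w,::-1],(400,400),interpolation=cv2.INTER_CUBIC)
cv2.imwrite("pics/e3.png",np.hstack([big("side",230,60,50,50),big("scene",370,90,40,40)]))
E
```

```text
[-0.075, 0.688, -1.127, 1.708, 1.666, 1.922, -0.594, 0.614, 0.221, 0.294, 0.305, 0.76, -0.213, 0.533, -0.182, 0.205, -2.338, 1.013, 1.045, 0.073] 11.5667
```

View pics/e3.png

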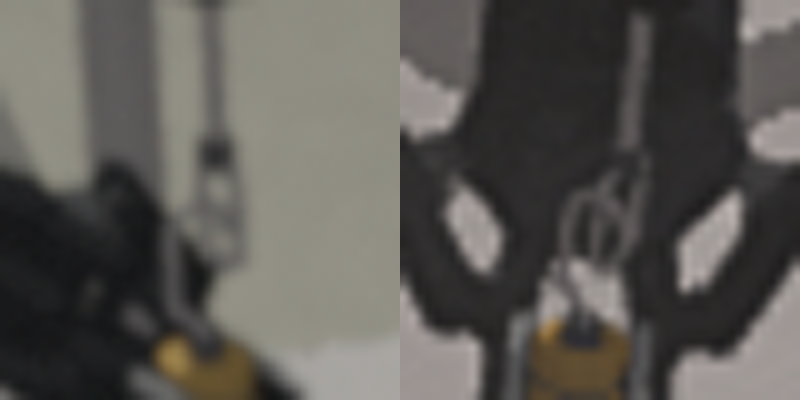

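The hook's tip has entered the eye. In the side crop the back leg is at x≈172 and the eye's V bottom is at (232,262). About 9 mm remains along x, plus a few mm sideways.

Request:
apply_moves --rows '[{"x": -0.8, "y": 2.2, "z": 2.2, "ax": 0, "ay": 0, "az": 0, "gripper": 1}, {"x": -0.8, "y": 2.2, "z": 2.2, "ax": 0, "ay": 0, "az": 0, "gripper": 1}, {"x": -0.8, "y": 2.2, "z": 2.2, "ax": 0, "ay": 0, "az": 0, "gripper": 1}, {"x": 0, "y": 0, "z": 0, "ax": 0, "ay": 0, "az": 0, "gripper": 1}, {"x": 0, "y": 0, "z": 0, "ax": 0, "ay": 0, "az": 0, "gripper": 1}]'

```text
clock: 12.08
position: [0.6239, 0.2211, 0.2943]
ee_rot: [0.305, 0.76, -0.213, 0.533]
ft_force: [-1.3, 0.1, -2.4]
grip_width: 0.302
grasp_force: 39.8
```

```bash
python3 - <<'E'
from rd import *
F,t=rd(16); print("moment about y_t", (F[:,3:5]@np.array([np.sin(np.radians(43.5)),np.cos(np.radians(43.5))])).mean().round(3), get_obs()["grip_width"])
E
```

```text
F [-0.198 -0.    -2.366  0.98   1.036 -0.007] sd [0.42 0.35 0.41 0.03 0.03 0.03]
tau [ 3.2000e-02 -6.2624e+01 -2.0090e+01 -2.8840e+01  4.5030e+00  3.1240e+00
  1.0000e-03] sd [0.063 0.039 0.056 0.046 0.008 0.004 0.003] pos [0.6237  0.22131 0.29434] clk 12.88
moment about y_t 1.426 0.30069712009937877
```

Request:
apply_moves --rows '[{"x": 2.82, "y": 0, "z": 1.02, "ax": 0, "ay": 0, "az": 0, "gripper": 1}, {"x": 2.82, "y": 0, "z": 1.02, "ax": 0, "ay": 0, "az": 0, "gripper": 1}, {"x": 1.88, "y": 0, "z": 0.68, "ax": 0, "ay": 0, "az": 0, "gripper": 1}, {"x": 1.88, "y": 0, "z": 0.68, "ax": 0, "ay": 0, "az": 0, "gripper": 1}, {"x": 1.88, "y": 0, "z": 0.68, "ax": 0, "ay": 0, "az": 0, "gripper": 1}]'

```text
clock: 13.3
position: [0.6237, 0.2213, 0.282]
ee_rot: [0.305, 0.76, -0.213, 0.533]
ft_force: [0.5, 0.1, -2.2]
grip_width: 0.303
grasp_force: 39.8
```

Request:
apply_moves --rows '[{"x": 1.41, "y": 0, "z": 0.51, "ax": 0, "ay": 0, "az": 0, "gripper": 1}, {"x": 1.41, "y": 0, "z": 0.51, "ax": 0, "ay": 0, "az": 0, "gripper": 1}, {"x": 1.41, "y": 0, "z": 0.51, "ax": 0, "ay": 0, "az": 0, "gripper": 1}, {"x": 1.41, "y": 0, "z": 0.51, "ax": 0, "ay": 0, "az": 0, "gripper": 1}, {"x": 1.41, "y": 0, "z": 0.51, "ax": 0, "ay": 0, "az": 0, "gripper": 1}]'

```text
clock: 13.72
position: [0.6237, 0.2213, 0.2748]
ee_rot: [0.305, 0.76, -0.213, 0.533]
ft_force: [-0.4, 1.0, -1.4]
grip_width: 0.301
grasp_force: 39.8
```

Request:
apply_moves --rows '[{"x": 1.41, "y": 0, "z": 0.51, "ax": 0, "ay": 0, "az": 0, "gripper": 1}, {"x": 1.41, "y": 0, "z": 0.51, "ax": 0, "ay": 0, "az": 0, "gripper": 1}, {"x": 1.41, "y": 0, "z": 0.51, "ax": 0, "ay": 0, "az": 0, "gripper": 1}, {"x": 0, "y": 0, "z": 0, "ax": 0, "ay": 0, "az": 0, "gripper": 1}, {"x": 0, "y": 0, "z": 0, "ax": 0, "ay": 0, "az": 0, "gripper": 1}]'

```text
clock: 14.13
position: [0.6237, 0.2213, 0.2704]
ee_rot: [0.305, 0.76, -0.213, 0.533]
ft_force: [-1.2, -0.3, -0.8]
grip_width: 0.3
grasp_force: 39.8
```

```bash
python3 - <<'E'
from rd import *
from h import *
F,t=rd(8); print("moment about y_t", (F[:,3:5]@np.array([np.sin(np.radians(43.5)),np.cos(np.radians(43.5))])).mean().round(3), get_obs()["grip_width"])
D={n:cam(n) for n in("scene","side")}
def big(n,u,v,w,h): return cv2.resize(D[n][0][v:v+h,u:u+w,::-1],(400,400),interpolation=cv2.INTER_CUBIC)
cv2.imwrite("pics/e4.png",np.hstack([big("side",230,60,50,50),big("scene",370,90,40,40)]))
E
```

```text
F [ 0.044  0.09  -0.567  0.799  0.831 -0.016] sd [0.27 0.62 0.36 0.02 0.03 0.04]
tau [ 1.6700e-01 -6.2762e+01 -2.0218e+01 -2.7349e+01  4.0550e+00  3.0240e+00
  1.0000e-03] sd [0.018 0.052 0.012 0.023 0.003 0.01  0.001] pos [0.62373 0.22135 0.27044] clk 14.53
moment about y_t 1.153 0.30347615269791556
```

View pics/e4.png

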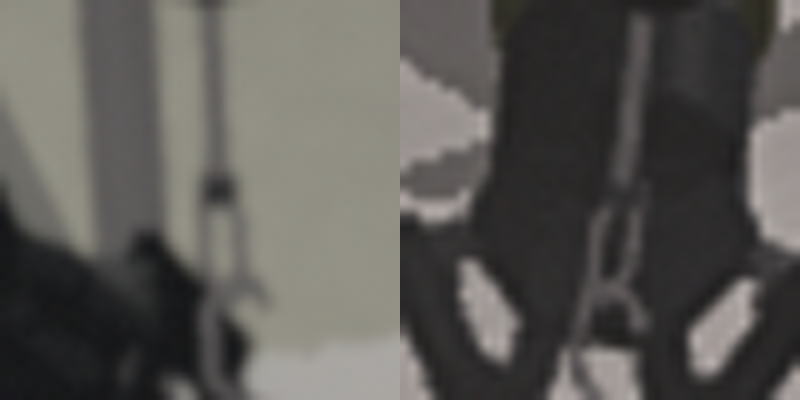

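Request:
apply_moves --rows '[{"x": 0.94, "y": 0, "z": 0.34, "ax": 0, "ay": 0, "az": 0, "gripper": 1}, {"x": 0.94, "y": 0, "z": 0.34, "ax": 0, "ay": 0, "az": 0, "gripper": 1}, {"x": 0.94, "y": 0, "z": 0.34, "ax": 0, "ay": 0, "az": 0, "gripper": 1}, {"x": 0, "y": 0, "z": 0, "ax": 0, "ay": 0, "az": 0, "gripper": 1}, {"x": 0, "y": 0, "z": 0, "ax": 0, "ay": 0, "az": 0, "gripper": 1}]'

```text
clock: 15.05
position: [0.6237, 0.2213, 0.2673]
ee_rot: [0.305, 0.76, -0.213, 0.533]
ft_force: [-0.0, -0.1, 0.0]
grip_width: 0.303
grasp_force: 39.8
```

```bash
python3 - <<'E'
from rd import *
F,t=rd(24); print("moment about y_t", (F[:,3:5]@np.array([np.sin(np.radians(43.5)),np.cos(np.radians(43.5))])).mean().round(3), get_obs()["grip_width"])
E
```

```text
F [-0.295  0.186 -0.229  0.72   0.764 -0.005] sd [0.52 0.53 0.54 0.03 0.03 0.04]
tau [ 1.8900e-01 -6.2659e+01 -2.0213e+01 -2.7087e+01  3.9300e+00  2.9770e+00
 -2.0000e-03] sd [0.007 0.025 0.007 0.01  0.003 0.005 0.001] pos [0.62373 0.22132 0.26736] clk 16.25
moment about y_t 1.049 0.3050421234772928
```

The picture shows the crown hanging in the eye's V with the tip on the far side, so it is properly hooked. The force readings say about 0.23 N is left to transfer.

Request:
apply_moves --rows '[{"x": 0.7, "y": 0, "z": 0.25, "ax": 0, "ay": 0, "az": 0, "gripper": 1}, {"x": 0.7, "y": 0, "z": 0.25, "ax": 0, "ay": 0, "az": 0, "gripper": 1}, {"x": 0, "y": 0, "z": 0, "ax": 0, "ay": 0, "az": 0, "gripper": 1}, {"x": 0, "y": 0, "z": 0, "ax": 0, "ay": 0, "az": 0, "gripper": 1}, {"x": 0, "y": 0, "z": 0, "ax": 0, "ay": 0, "az": 0, "gripper": 1}]' --newtons 20

```text
clock: 16.67
position: [0.6237, 0.2213, 0.2659]
ee_rot: [0.305, 0.76, -0.213, 0.533]
ft_force: [0.4, 0.6, -0.5]
grip_width: 0.303
grasp_force: 39.8
```

```bash
python3 - <<'E'
from rd import *
F,t=rd(20); print("moment about y_t", (F[:,3:5]@np.array([np.sin(np.radians(43.5)),np.cos(np.radians(43.5))])).mean().round(3), get_obs()["grip_width"])
E
```

```text
F [-0.387  0.264  0.056  0.693  0.722 -0.013] sd [0.31 0.42 0.49 0.03 0.03 0.03]
tau [ 1.7700e-01 -6.2600e+01 -2.0222e+01 -2.6955e+01  3.8710e+00  2.9480e+00
 -3.0000e-03] sd [0.002 0.009 0.003 0.003 0.001 0.001 0.   ] pos [0.62373 0.22133 0.26587] clk 17.67
moment about y_t 1.001 0.3047421085868532
```

Request:
apply_moves --rows '[{"x": 0, "y": 0, "z": 0, "ax": 0, "ay": 0, "az": 0, "gripper": 0}, {"x": 0, "y": 0, "z": 0, "ax": 0, "ay": 0, "az": 0, "gripper": 0}, {"x": 0, "y": 0, "z": 0, "ax": 0, "ay": 0, "az": 0, "gripper": 0}, {"x": 0, "y": 0, "z": 0, "ax": 0, "ay": 0, "az": 0, "gripper": 0}, {"x": 0, "y": 0, "z": 0, "ax": 0, "ay": 0, "az": 0, "gripper": 0}]'

```text
clock: 18.08
position: [0.6237, 0.2213, 0.2659]
ee_rot: [0.305, 0.76, -0.213, 0.533]
ft_force: [-0.3, 0.1, 0.4]
grip_width: 0.981
grasp_force: 0.0
```

```bash
python3 - <<'E'
from rd import *
from h import *
F,t=rd(10); print("moment about y_t", (F[:,3:5]@np.array([np.sin(np.radians(43.5)),np.cos(np.radians(43.5))])).mean().round(3), get_obs()["grip_width"])
for k in range(3):
  for n in("scene","side"):
    C=cam(n);hsv=cv2.cvtColor(C[0],cv2.COLOR_RGB2HSV);m=cv2.inRange(hsv,(14,110,50),(28,255,255));kk,l,s,c=cv2.connectedComponentsWithStats(m)
    print(n,[(s[i].tolist(),c[i].round(1).tolist()) for i in range(1,kk) if s[i][4]>60 and 100<s[i][1]<170 and 230<c[i][0]<420])
    save(C,f"h_{n}.png")
E
```

```text
F [ 0.197 -0.072  0.276  0.672  0.732  0.008] sd [0.45 0.51 0.48 0.03 0.03 0.02]
tau [ 5.0000e-03 -6.2576e+01 -2.0344e+01 -2.6881e+01  3.8290e+00  2.9330e+00
  0.0000e+00] sd [0.01  0.005 0.009 0.001 0.    0.    0.   ] pos [0.62373 0.22133 0.26586] clk 18.58
moment about y_t 0.994 1.0000221904079984
scene [([383, 140, 9, 12, 88], [387.2, 145.2])]
side [([255, 115, 9, 23, 186], [259.1, 126.4])]
scene [([383, 140, 9, 12, 88], [387.2, 145.2])]
side [([255, 115, 9, 23, 186], [259.1, 126.4])]
scene [([384, 140, 8, 12, 87], [387.2, 145.2])]
side [([255, 114, 9, 24, 187], [259.1, 126.3])]
```

Request:
apply_moves --rows '[{"x": 0, "y": 0, "z": -10, "ax": 0, "ay": 0, "az": 0, "gripper": 0}, {"x": 0, "y": 0, "z": -20, "ax": 0, "ay": 0, "az": 0, "gripper": 0}, {"x": 0, "y": 0, "z": -30, "ax": 0, "ay": 0, "az": 0, "gripper": 0}, {"x": 0, "y": 0, "z": -30, "ax": 0, "ay": 0, "az": 0, "gripper": 0}, {"x": 0, "y": 0, "z": -20, "ax": 0, "ay": 0, "az": 0, "gripper": 0}]'

```text
clock: 19.3
position: [0.5465, 0.2951, 0.3042]
ee_rot: [0.304, 0.761, -0.212, 0.533]
ft_force: [-0.9, 1.3, -0.4]
grip_width: 1.002
grasp_force: 0.0
```

Request:
apply_moves --rows '[{"x": 0, "y": 0, "z": 0, "ax": 0, "ay": 0, "az": 0, "gripper": 0}, {"x": 0, "y": 0, "z": 0, "ax": 0, "ay": 0, "az": 0, "gripper": 0}]'

```text
clock: 19.47
position: [0.5478, 0.2945, 0.3042]
ee_rot: [0.304, 0.76, -0.212, 0.533]
ft_force: [1.0, -0.0, 0.2]
grip_width: 0.999
grasp_force: 0.0
```

```bash
python3 - <<'E'
from sim import *
from h import *
import pickle
D={}
for n in("scene","side","wrist"):
    C=D[n]=cam(n);hsv=cv2.cvtColor(C[0],cv2.COLOR_RGB2HSV);m=cv2.inRange(hsv,(14,110,50),(28,255,255));kk,l,s,c=cv2.connectedComponentsWithStats(m)
    print(n,[(s[i].tolist(),c[i].round(1).tolist()) for i in range(1,kk) if s[i][4]>60 and (n=="wrist" or 100<s[i][1]<170 and 230<c[i][0]<420)])
pickle.dump(D,open("d4.pkl","wb"))
for P in([.6186,.2262,.2552],[.613,.2325,.2552],[.616,.229,.2552]): print([proj(D[n],P).round(1).tolist() for n in D])
o=get_obs();q=np.array(o["joint_pos"]);P0,R0=fk(q);print(P0.round(4),o["position"])
R=ori(-60,20);z=R.as_matrix()[:,2];W1=np.array([.50,.26,.16]);W2=np.array([.619,.0435,.061])+z*(.008-.1)
rows(W1,ori(-52,20),8,P0,R0); rows(W2,R,6,W1,ori(-52,20))
qa,e=solve(W1,ori(-52,20),q,.01);print(qa.round(2),e);qa,e=solve(W2,R,qa,.01);print(qa.round(2),e);qa,e=solve(W2+z*.1,R,qa,.01);print(qa.round(2),e)
E
```

```text
scene [([383, 140, 9, 12, 89], [387.3, 145.4])]
side [([255, 116, 9, 22, 183], [259.1, 126.6])]
wrist [([113, 0, 31, 21, 481], [128.9, 7.9]), ([186, 0, 33, 39, 1044], [201.9, 16.5]), ([46, 71, 25, 26, 439], [58.4, 84.2]), ([304, 142, 40, 72, 2811], [323.6, 178.2]), ([304, 216, 40, 14, 529], [323.4, 222.2])]
[[387.9, 143.8], [261.8, 126.7], [324.6, 186.8]]
[[388.2, 142.1], [258.8, 125.8], [325.6, 185.5]]
[[388.0, 143.1], [260.4, 126.3], [324.9, 186.2]]
[0.5494 0.2919 0.3031] [0.54933134 0.29189329 0.3030594 ]
n 8 (min 5 ) xyz [17.2 -7.3  4.9] rot [0.97 0.01 0.35]
n 6 (min 5 ) xyz [ 1.5 -3.  28.9] rot [ 1.25 -0.    0.46]
[-0.38  0.85 -0.94  1.74  1.44  2.05 -1.01] 6.068406082831864e-05
[-0.17  0.89 -0.82  1.8   1.53  1.9  -1.04] 2.626658315896097e-05
[-0.06  0.9  -0.74  1.82  1.65  1.77 -1.02] 2.239836771978944e-05
```

```bash
python3 - <<'E'
from sim import *
o=get_obs();q0=np.array(o["joint_pos"]);P0,R0=fk(q0)
R=ori(-60,20);z=R.as_matrix()[:,2];W2=np.array([.619,.0435,.061])+z*(.008-.1)
for W1 in([.51,.24,.17],[.52,.24,.19],[.50,.22,.17]):
    W1=np.array(W1); rows(W1,R,7,P0,R0); rows(W2,R,5,W1,R)
    qa,e=solve(W1,R,q0,.01);print(qa.round(2),e)
E
```

```text
n 7 (min 5 ) xyz [17.1 -9.1  8.5] rot [2.19 0.01 0.79]
n 5 (min 5 ) xyz [ 5.1 -0.8 31.3] rot [0. 0. 0.]
[-0.41  0.82 -0.84  1.66  1.34  2.05 -1.02] 8.776975552139954e-05
n 7 (min 4 ) xyz [14.1 -8.   8.4] rot [2.19 0.01 0.79]
n 5 (min 5 ) xyz [ 9.2 -2.5 31.7] rot [0. 0. 0.]
[-0.4   0.79 -0.84  1.65  1.35  2.05 -0.97] 8.841698744530434e-05
n 7 (min 5 ) xyz [ 16.7 -12.    9.8] rot [2.19 0.01 0.79]
n 5 (min 5 ) xyz [ 6.  3. 29.] rot [0. 0. 0.]
[-0.36  0.8  -0.88  1.73  1.34  2.05 -1.04] 7.570172539973804e-05
```

Request:
apply_moves --rows '[{"x": 16.7, "y": -12, "z": 9.8, "ax": 2.19, "ay": 0, "az": 0.79, "gripper": 0}, {"x": 16.7, "y": -12, "z": 9.8, "ax": 2.19, "ay": 0, "az": 0.79, "gripper": 0}, {"x": 16.7, "y": -12, "z": 9.8, "ax": 2.19, "ay": 0, "az": 0.79, "gripper": 0}, {"x": 16.7, "y": -12, "z": 9.8, "ax": 2.19, "ay": 0, "az": 0.79, "gripper": 0}, {"x": 16.7, "y": -12, "z": 9.8, "ax": 2.19, "ay": 0, "az": 0.79, "gripper": 0}]'

```text
clock: 20.03
position: [0.5161, 0.238, 0.207]
ee_rot: [0.381, 0.724, -0.267, 0.508]
ft_force: [-0.3, -0.4, -1.2]
grip_width: 1.002
grasp_force: 0.0
```

Request:
apply_moves --rows '[{"x": 16.7, "y": -12, "z": 9.8, "ax": 2.19, "ay": 0, "az": 0.79, "gripper": 0}, {"x": 16.7, "y": -12, "z": 9.8, "ax": 2.19, "ay": 0, "az": 0.79, "gripper": 0}, {"x": 0, "y": 0, "z": 0, "ax": 0, "ay": 0, "az": 0, "gripper": 0}, {"x": 0, "y": 0, "z": 0, "ax": 0, "ay": 0, "az": 0, "gripper": 0}]'

```text
clock: 20.37
position: [0.5003, 0.2199, 0.1696]
ee_rot: [0.409, 0.709, -0.287, 0.497]
ft_force: [-0.4, 0.1, 1.3]
grip_width: 0.997
grasp_force: 0.0
```

```bash
python3 log.py; python3 - <<'E'
from sim import *
R=ori(-60,20);z=R.as_matrix()[:,2];W2=np.array([.619,.0435,.061])+z*(.008-.1)
rows(W2,R,6)
E
```

```text
[-0.383, 0.787, -0.85, 1.726, 1.323, 2.037, -1.039, 0.5, 0.22, 0.17, 0.409, 0.709, -0.287, 0.497, -0.367, 0.131, 1.274, 0.792, 0.465, 0.001] 20.3667
n 6 (min 5 ) xyz [ 4.9  2.4 24.1] rot [-0.    0.01  0.02]
```

Request:
apply_moves --rows '[{"x": 4.9, "y": 2.4, "z": 24, "ax": 0, "ay": 0, "az": 0, "gripper": 0}, {"x": 4.9, "y": 2.4, "z": 24, "ax": 0, "ay": 0, "az": 0, "gripper": 0}, {"x": 4.9, "y": 2.4, "z": 24, "ax": 0, "ay": 0, "az": 0, "gripper": 0}, {"x": 4.9, "y": 2.4, "z": 24, "ax": 0, "ay": 0, "az": 0, "gripper": 0}, {"x": 4.9, "y": 2.4, "z": 24, "ax": 0, "ay": 0, "az": 0, "gripper": 0}]'

```text
clock: 20.78
position: [0.564, 0.1361, 0.107]
ee_rot: [0.409, 0.709, -0.286, 0.498]
ft_force: [0.9, -0.7, 0.3]
grip_width: 1.0
grasp_force: 0.0
```

Request:
apply_moves --rows '[{"x": 4.9, "y": 2.4, "z": 24, "ax": 0, "ay": 0, "az": 0, "gripper": 0}, {"x": 0, "y": 0, "z": 0, "ax": 0, "ay": 0, "az": 0, "gripper": 0}, {"x": 0, "y": 0, "z": 0, "ax": 0, "ay": 0, "az": 0, "gripper": 0}]'

```text
clock: 21.03
position: [0.5759, 0.1185, 0.0941]
ee_rot: [0.41, 0.709, -0.287, 0.497]
ft_force: [-0.3, 1.0, -0.1]
grip_width: 1.0
grasp_force: 0.0
```

```bash
python3 log.py; python3 - <<'E'
from h import *
import pickle
W=cam("wrist");pickle.dump(W,open("w5.pkl","wb"));save(W,"w5.png")
hsv=cv2.cvtColor(W[0],cv2.COLOR_RGB2HSV);m=cv2.inRange(hsv,(14,110,50),(28,255,255));k,l,s,c=cv2.connectedComponentsWithStats(m)
for i in range(1,k):
    if s[i][4]>200: print(s[i],c[i].round(1))
for z in(0,.038,.076,.117): print(proj(W,[.619,.0435,z]).round(1))
for y in(-10,0,10,20): a=np.radians(y);print(y,[proj(W,[.619+r*np.cos(a),.0435+r*np.sin(a),.11])[0].round(1) for r in(-.009,.009)])
E
```

```text
[-0.229, 0.846, -0.742, 1.798, 1.481, 1.849, -1.043, 0.576, 0.119, 0.094, 0.41, 0.709, -0.287, 0.497, -0.299, 0.953, -0.113, 0.868, 0.483, -0.026] 21.0333
[ 301  110   50  107 5144] [325.3 163.8]
[ 202  136   42   31 1140] [222.9 150.6]
[199 166  44  21 565] [221.2 173.2]
[150 203  23  22 390] [161.3 214. ]
[301 218  50  14 682] [325.6 224.4]
[324.1 116.6]
[324.2 173.3]
[324.2 231. ]
[324.3 294.6]
-10 [np.float64(313.4), np.float64(334.7)]
0 [np.float64(312.0), np.float64(336.1)]
10 [np.float64(311.1), np.float64(337.2)]
20 [np.float64(310.5), np.float64(337.9)]
```

View pics/w5.png

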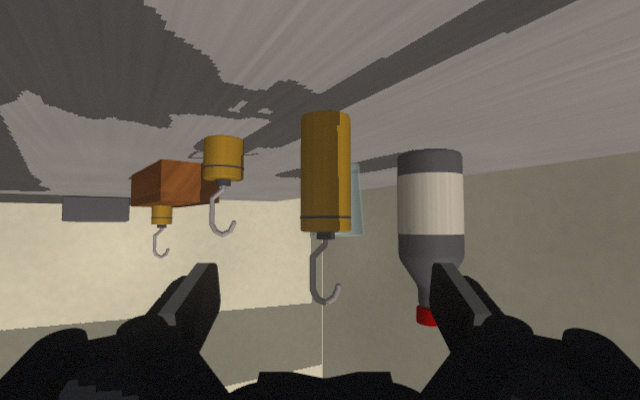

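The stout is centred at u=326, against a predicted 324.2, with its top rim at row 232. The hook's back leg is at u≈312 and its tip at u≈338, so the yaw is about 5°. The bottle stands to the right and behind, so I'll check its clearance from the fingers.

```bash
python3 - <<'E'
from sim import *
from h import *
import pickle
D=pickle.load(open("d0.pkl","rb"))
print("oil cap tri",tri(D["scene"],(352.5,237),D["side"],(359.5,206)),"base",plane(D["scene"],351,275,0),"beaker",plane(D["scene"],311,280,0))
R=Ro.from_quat(get_obs()["ee_rot"]);z=ori(-60,20).as_matrix()[:,2];G=np.array([.620,.044,.061])
rows(G+z*.008,R,7)
E
```

```text
oil cap tri (array([ 0.77534427, -0.01448244,  0.16040134]), np.float64(0.001308853301865633)) base [ 0.78062049 -0.01621753  0.        ] beaker [ 7.30380509e-01 -1.18219922e-01 -1.11022302e-16]
n 7 (min 3 ) xyz [ 0.2  0.1 14.6] rot [0. 0. 0.]
```

Request:
apply_moves --rows '[{"x": 0, "y": 0, "z": 15, "ax": 0, "ay": 0, "az": 0, "gripper": 0}, {"x": 0, "y": 0, "z": 15, "ax": 0, "ay": 0, "az": 0, "gripper": 0}, {"x": 0, "y": 0, "z": 15, "ax": 0, "ay": 0, "az": 0, "gripper": 0}, {"x": 0.4, "y": 0.3, "z": 15, "ax": 0, "ay": 0, "az": 0, "gripper": 0}, {"x": 0.4, "y": 0.4, "z": 15, "ax": 0, "ay": 0, "az": 0, "gripper": 0}]'

```text
clock: 21.5
position: [0.6115, 0.0573, 0.0665]
ee_rot: [0.409, 0.709, -0.287, 0.497]
ft_force: [0.2, 0.0, -1.1]
grip_width: 0.998
grasp_force: 0.0
```

Request:
apply_moves --rows '[{"x": 0.4, "y": 0, "z": 15, "ax": 0, "ay": 0, "az": 0, "gripper": 0}, {"x": 0, "y": 0, "z": 12, "ax": 0, "ay": 0, "az": 0, "gripper": 0}, {"x": 0, "y": 0, "z": 0, "ax": 0, "ay": 0, "az": 0, "gripper": 0}, {"x": 0, "y": 0, "z": 0, "ax": 0, "ay": 0, "az": 0, "gripper": 0}]'

```text
clock: 21.83
position: [0.6234, 0.0364, 0.0571]
ee_rot: [0.41, 0.709, -0.287, 0.497]
ft_force: [-0.1, 0.2, 0.0]
grip_width: 1.001
grasp_force: 0.0
```

```bash
python3 log.py; python3 -c "
from rd import *
rd(3)"
```

```text
[-0.117, 0.871, -0.659, 1.825, 1.6, 1.717, -1.028, 0.623, 0.036, 0.057, 0.41, 0.709, -0.287, 0.497, -0.065, 0.218, 0.0, 0.864, 0.536, -0.017] 21.8333
F [-0.376  0.341  0.512  0.837  0.529 -0.001] sd [0.29 0.11 0.63 0.04 0.01 0.01]
tau [ 1.0630e+00 -6.9292e+01 -1.2346e+01 -1.8694e+01  2.5730e+00  4.2750e+00
  3.0000e-03] sd [0.328 0.089 0.278 0.011 0.015 0.015 0.003] pos [0.62329 0.03797 0.05735] clk 21.98
```

Request:
apply_moves --rows '[{"x": 0, "y": 0, "z": 0, "ax": 0, "ay": 0, "az": 0, "gripper": 1}, {"x": 0, "y": 0, "z": 0, "ax": 0, "ay": 0, "az": 0, "gripper": 1}, {"x": 0, "y": 0, "z": 0, "ax": 0, "ay": 0, "az": 0, "gripper": 1}, {"x": 0, "y": 0, "z": 0, "ax": 0, "ay": 0, "az": 0, "gripper": 1}, {"x": 0, "y": 0, "z": 0, "ax": 0, "ay": 0, "az": 0, "gripper": 1}]' --newtons 50

```text
clock: 22.4
position: [0.6234, 0.0374, 0.0574]
ee_rot: [0.409, 0.709, -0.286, 0.497]
ft_force: [-0.7, 1.5, 0.1]
grip_width: 0.37
grasp_force: 49.2
```

Request:
apply_moves --rows '[{"x": 0, "y": 0, "z": 0, "ax": 0, "ay": 0, "az": 0, "gripper": 1}, {"x": 0, "y": 0, "z": 0, "ax": 0, "ay": 0, "az": 0, "gripper": 1}, {"x": 0, "y": 0, "z": 0, "ax": 0, "ay": 0, "az": 0, "gripper": 1}, {"x": 0, "y": 0, "z": 0, "ax": 0, "ay": 0, "az": 0, "gripper": 1}]'

```text
clock: 22.73
position: [0.6235, 0.0373, 0.0575]
ee_rot: [0.409, 0.709, -0.286, 0.497]
ft_force: [-0.7, 1.9, 1.9]
grip_width: 0.374
grasp_force: 49.2
```

```bash
python3 log.py; python3 w2t.py 0 0 10 0 0 30
```

```text
[-0.118, 0.87, -0.66, 1.825, 1.6, 1.717, -1.028, 0.623, 0.037, 0.057, 0.409, 0.709, -0.286, 0.497, -0.746, 1.926, 1.873, 0.612, 0.385, -0.088] 22.7333
[0.0, 0.0, 10.0] -> [-9.4   0.01 -3.41]
[0.0, 0.0, 30.0] -> [-2.820e+01  2.000e-02 -1.024e+01]
```

Request:
apply_moves --rows '[{"x": -4.7, "y": 0, "z": -1.7, "ax": 0, "ay": 0, "az": 0, "gripper": 1}, {"x": -14.1, "y": 0, "z": -5.1, "ax": 0, "ay": 0, "az": 0, "gripper": 1}, {"x": -28.2, "y": 0, "z": -10.2, "ax": 0, "ay": 0, "az": 0, "gripper": 1}, {"x": -28.2, "y": 0, "z": -10.2, "ax": 0, "ay": 0, "az": 0, "gripper": 1}, {"x": -14.1, "y": 0, "z": -5.1, "ax": 0, "ay": 0, "az": 0, "gripper": 1}]'

```text
clock: 23.15
position: [0.6238, 0.0374, 0.1551]
ee_rot: [0.41, 0.709, -0.286, 0.498]
ft_force: [1.1, 0.3, -3.0]
grip_width: 0.373
grasp_force: 49.7
```

Request:
apply_moves --rows '[{"x": 0, "y": 0, "z": 0, "ax": 0, "ay": 0, "az": 0, "gripper": 1}, {"x": 0, "y": 0, "z": 0, "ax": 0, "ay": 0, "az": 0, "gripper": 1}]'

```text
clock: 23.32
position: [0.6234, 0.0368, 0.1524]
ee_rot: [0.41, 0.709, -0.286, 0.497]
ft_force: [-0.2, 0.2, -3.9]
grip_width: 0.372
grasp_force: 49.7
```

```bash
python3 - <<'E'
from sim import *
from rd import *
F,t=rd(4)
o=get_obs();q0=np.array(o["joint_pos"]);P0,R0=fk(q0);print(P0.round(4))
a=np.radians(17);ex=np.array([np.cos(a),np.sin(a),0]);b=np.radians(-48);h=np.array([np.cos(b),np.sin(b),0])
T=np.array([.6175,.2275,.212-.0595])-.055*ex+.0072*h;R=ori(-48,20);print(T.round(4))
rows(T,R,9,P0,R0);qa,e=solve(T,R,q0,.01);print(qa.round(2),e)
E
```

```text
F [ 0.199 -0.229 -3.439  1.385  0.798  0.012] sd [0.3  0.48 0.14 0.02 0.04 0.02]
tau [ 3.2000e-02 -6.7918e+01 -1.2597e+01 -2.5102e+01  3.7630e+00  4.6510e+00
  1.6000e-02] sd [0.039 0.607 0.196 0.294 0.047 0.032 0.03 ] pos [0.62301 0.03664 0.15076] clk 23.52
[0.6231 0.0367 0.1506]
[0.5697 0.2061 0.1525]
n 9 (min 5 ) xyz [  6.2   6.1 -17.7] rot [-1.25 -0.   -0.44]
[-0.31  0.75 -0.81  1.81  1.52  1.84 -0.92] 2.9660167230663695e-05
```

Request:
apply_moves --rows '[{"x": 6.2, "y": 6.1, "z": -17.7, "ax": -1.25, "ay": 0, "az": -0.44, "gripper": 1}, {"x": 6.2, "y": 6.1, "z": -17.7, "ax": -1.25, "ay": 0, "az": -0.44, "gripper": 1}, {"x": 6.2, "y": 6.1, "z": -17.7, "ax": -1.25, "ay": 0, "az": -0.44, "gripper": 1}, {"x": 6.2, "y": 6.1, "z": -17.7, "ax": -1.25, "ay": 0, "az": -0.44, "gripper": 1}, {"x": 6.2, "y": 6.1, "z": -17.7, "ax": -1.25, "ay": 0, "az": -0.44, "gripper": 1}]'

```text
clock: 23.93
position: [0.598, 0.1331, 0.152]
ee_rot: [0.367, 0.732, -0.257, 0.513]
ft_force: [0.6, 0.3, -2.9]
grip_width: 0.372
grasp_force: 49.8
```

Request:
apply_moves --rows '[{"x": 6.2, "y": 6.1, "z": -17.7, "ax": -1.25, "ay": 0, "az": -0.44, "gripper": 1}, {"x": 6.2, "y": 6.1, "z": -17.7, "ax": -1.25, "ay": 0, "az": -0.44, "gripper": 1}, {"x": 6.2, "y": 6.1, "z": -17.7, "ax": -1.25, "ay": 0, "az": -0.44, "gripper": 1}, {"x": 6.2, "y": 6.1, "z": -17.7, "ax": -1.25, "ay": 0, "az": -0.44, "gripper": 1}, {"x": 0, "y": 0, "z": 0, "ax": 0, "ay": 0, "az": 0, "gripper": 1}]'

```text
clock: 24.35
position: [0.5688, 0.2102, 0.1527]
ee_rot: [0.331, 0.75, -0.231, 0.524]
ft_force: [-0.7, 0.7, -3.0]
grip_width: 0.371
grasp_force: 50.1
```

Request:
apply_moves --rows '[{"x": 0, "y": 0, "z": 0, "ax": 0, "ay": 0, "az": 0, "gripper": 1}, {"x": 0, "y": 0, "z": 0, "ax": 0, "ay": 0, "az": 0, "gripper": 1}, {"x": 0, "y": 0, "z": 0, "ax": 0, "ay": 0, "az": 0, "gripper": 1}]'

```text
clock: 24.6
position: [0.571, 0.2051, 0.1537]
ee_rot: [0.334, 0.747, -0.233, 0.525]
ft_force: [0.9, 1.0, -4.4]
grip_width: 0.371
grasp_force: 50.1
```

```bash
python3 log.py; python3 - <<'E'
from h import *
import pickle
D={}
o=get_obs();az=np.radians(-48);h=np.array([np.cos(az),np.sin(az),0]);seat=np.array(o["position"])-.0072*h+[0,0,.0595];print("seat",seat.round(4))
for n in("scene","side"):
    C=D[n]=cam(n);hsv=cv2.cvtColor(C[0],cv2.COLOR_RGB2HSV);m=cv2.inRange(hsv,(14,110,50),(28,255,255));kk,l,s,c=cv2.connectedComponentsWithStats(m)
    print(n,[(s[i].tolist(),c[i].round(1).tolist()) for i in range(1,kk) if s[i][4]>30 and 100<s[i][1]<220 and 200<c[i][0]<420])
    print(" crown",proj(C,seat+[0,0,.007]).round(1),"cyltop",proj(C,seat-[0,0,.041]).round(1),"cyl mid",proj(C,seat-[0,0,.079]).round(1),"slim mid",proj(C,[.6175,.2275,.255]).round(1),"loop",proj(C,[.6175,.2275,.197]).round(1))
pickle.dump(D,open("d6.pkl","wb"))
def big(n,u,v,w,h): return cv2.resize(D[n][0][v:v+h,u:u+w,::-1],(400,500),interpolation=cv2.INTER_CUBIC)
cv2.imwrite("pics/f1.png",np.hstack([big("side",225,100,56,70),big("scene",355,125,48,60)]))
E
```

```text
[-0.306, 0.749, -0.814, 1.813, 1.519, 1.838, -0.918, 0.571, 0.205, 0.154, 0.334, 0.747, -0.233, 0.525, 0.855, 1.025, -4.389, 1.175, 0.996, -0.012] 24.6
seat [0.5662 0.2105 0.2132]
scene [([384, 132, 9, 7, 35], [388.0, 135.8]), ([383, 139, 9, 13, 100], [387.2, 145.4]), ([365, 157, 10, 7, 49], [369.7, 160.4]), ([364, 165, 10, 15, 126], [368.7, 171.8])]
 crown [371.  146.6] cyltop [369.9 159.3] cyl mid [369.1 168.8] slim mid [387.9 143.6] loop [385.9 159.5]
side [([255, 116, 9, 22, 184], [259.0, 126.6]), ([237, 161, 15, 31, 262], [244.9, 176.8])]
 crown [242.2 146.2] cyltop [243.6 163.4] cyl mid [244.6 176.5] slim mid [261.2 126.6] loop [262.3 147.8]
```

```bash
python3 - <<'E'
import pickle,numpy as np,cv2
D=pickle.load(open("d6.pkl","rb"))
I=D["side"][0].astype(int)
for v in(122,127,132): print("side",v,[tuple(p) for p in I[v,250:272]])
g=cv2.cvtColor(D["side"][0],cv2.COLOR_RGB2GRAY)
print("loop side cols 250-272");
for v in range(134,154): print(v,g[v,250:273])
I=D["scene"][0].astype(int);print("scene 143",[tuple(p) for p in I[143,378:398]])
g=cv2.cvtColor(D["scene"][0],cv2.COLOR_RGB2GRAY);print("scene loop cols 376-396")
for v in range(148,166): print(v,g[v,376:397])
E
```

```text
side 122 [(np.int64(93), np.int64(91), np.int64(91)), (np.int64(93), np.int64(90), np.int64(90)), (np.int64(102), np.int64(98), np.int64(94)), (np.int64(114), np.int64(106), np.int64(94)), (np.int64(105), np.int64(93), np.int64(75)), (np.int64(92), np.int64(78), np.int64(52)), (np.int64(89), np.int64(74), np.int64(46)), (np.int64(88), np.int64(73), np.int64(46)), (np.int64(87), np.int64(72), np.int64(47)), (np.int64(87), np.int64(73), np.int64(47)), (np.int64(89), np.int64(74), np.int64(48)), (np.int64(89), np.int64(74), np.int64(46)), (np.int64(88), np.int64(74), np.int64(45)), (np.int64(92), np.int64(77), np.int64(49)), (np.int64(114), np.int64(104), np.int64(90)), (np.int64(152), np.int64(148), np.int64(142)), (np.int64(170), np.int64(167), np.int64(163)), (np.int64(172), np.int64(169), np.int64(166)), (np.int64(172), np.int64(169), np.int64(166)), (np.int64(172), np.int64(169), np.int64(165)), (np.int64(172), np.int64(169), np.int64(165)), (np.int64(171), np.int64(169), np.int64(165))]
side 127 [(np.int64(95), np.int64(92), np.int64(91)), (np.int64(93), np.int64(90), np.int64(89)
[... 5794 characters left out ...]
5  49  55  78  75  96 152 159 157 155 154 155 156
 158 160 157]
159 [105  95  49  39  55  97 122  96  75  97 150 159 157 157 155 155 156 158
 162 155 102]
160 [107  79  45  52 128 161 161 158 155 155 160 157 156 157 157 157 160 160
 156 105  67]
161 [108  67  41  61 161 164 161 159 159 159 157 158 157 158 158 158 158 130
  86  64  61]
162 [111  58  40  73 160 162 157 157 158 158 157 157 157 157 160 159 132  79
  62  62  64]
163 [110  54  39  76 158 160 158 158 159 158 158 157 158 160 159 133  81  61
  62  63  66]
164 [ 97  49  50 123 161 160 159 158 158 157 157 158 162 159 113  79  62  62
  64  65  65]
165 [ 81  44  51 131 161 160 158 158 157 157 160 164 160 115  72  61  64  65
  65  65  65]
```

```bash
python3 - <<'E'
from h import *
import pickle
D=pickle.load(open("d6.pkl","rb"));S,T=D["scene"],D["side"]
L,e=tri(S,(384.8,158.3),T,(260.8,146.6));print(L.round(4),e)
M,e=tri(S,(387.5,142),T,(259.4,126.7));print("slim mid",M.round(4),e)
K,e=tri(S,(369.2,168.5),T,(244.5,176.5));print("stout mid",K.round(4),e)
a=np.radians(17);ex=np.array([np.cos(a),np.sin(a)]);ey=np.array([-ex[1],ex[0]])
seat=np.array([.5662,.2105,.2132])
for n,p in(("loop",L),("slim",M)):
    d=p-seat;print(n,"along",(d[:2]@ex).round(4),"lat",(d[:2]@ey).round(4),"dz",d[2].round(4))
# crown in images of stout?
g=cv2.cvtColor(T[0],cv2.COLOR_RGB2GRAY);print(g[142:163,234:254])
E
python3 w2t.py .956 .292 0 -.292 .956 0 0 0 -1
```

```text
[0.6141 0.2259 0.2011] 0.00168873045888463
slim mid [0.6131 0.2292 0.2558] 0.002273822769189801
stout mid [0.5658 0.2112 0.1344] 0.0009900814850403018
loop along 0.0503 lat 0.0008 dz -0.0121
slim along 0.0503 lat 0.0042 dz 0.0426
[[ 44  36  32  34  39  61 104 146 163 167 162 134 103  93  95  94  94  91
   90 108]
 [ 43  34  28  32  35  41  76 125 154 165 161 136 105  94  94  94  94  91
   90 106]
 [ 45  37  29  28  31  35  49  91 133 156 159 136 107  95  95  94  93  90
   90 103]
 [ 43  36  28  26  29  35  42  65 104 138 152 136 109  95  94  94  93  91
   89 102]
 [ 40  34  25  24  30  43  58  73  89 113 134 130 108  95  94  93  93  91
   89 101]
 [ 36  30  26  24  37  64  80  87  86  92 107 111 101  94  92  93  93  91
   90 100]
 [ 33  28  26  26  47  80  89  83  71  70  81  90  90  91  92  94  92  91
   90  96]
 [ 32  29  25  27  52  81  81  64  49  45  60  78  85  89  93  93  93  91
   89  95]
 [ 29  26  24  35  62  79  67  43  35  33  45  64  77  85  92  92  92  92
   89  95]
 [ 27  25  28  44  71  80  60  35  28  29  33  48  69  83  92  93  93  91
   89  96]
 [ 25  25  28  46  7
[... 342 characters left out ...]
 90  65  41  33  35  69 104 103  94  91  93  93  91
   89  86]
 [ 28  52  84 107 105  93  69  42  37  52  72  87  86  85  89  93  92  91
   90  87]
 [ 26  31  48  65  73  81  73  55  50  70  90  91  83  81  85  90  92  91
   90  87]
 [ 29  30  30  33  48  73  80  75  66  75  94 104  99  88  82  84  88  90
   89  87]
 [ 45  35  33  38  59  81  89  90  83  82  92 108 118 112  97  85  84  86
   88  86]
 [ 65  54  50  68  96 111 108  97  88  85  90 109 126 130 121 105  89  83
   83  85]
 [ 75  71  76 104 127 134 123  98  76  74  77  96 123 134 133 124 107  90
   82  80]]
[0.956, 0.292, 0.0] -> [-0.14  0.91  0.4 ]
[-0.292, 0.956, 0.0] -> [ 0.31  0.42 -0.85]
[0.0, 0.0, -1.0] -> [ 0.94 -0.    0.34]
```

Request:
apply_moves --rows '[{"x": -0.63, "y": 0.42, "z": -1.2, "ax": 0, "ay": 0, "az": 0, "gripper": 1}, {"x": -0.63, "y": 0.42, "z": -1.2, "ax": 0, "ay": 0, "az": 0, "gripper": 1}, {"x": -0.84, "y": 5.5, "z": 2.4, "ax": 0, "ay": 0, "az": 0, "gripper": 1}, {"x": -0.84, "y": 5.5, "z": 2.4, "ax": 0, "ay": 0, "az": 0, "gripper": 1}, {"x": -0.84, "y": 5.5, "z": 2.4, "ax": 0, "ay": 0, "az": 0, "gripper": 1}]'

```text
clock: 25.12
position: [0.5883, 0.2136, 0.1564]
ee_rot: [0.334, 0.748, -0.233, 0.525]
ft_force: [0.3, 1.0, -3.2]
grip_width: 0.374
grasp_force: 50.1
```

Request:
apply_moves --rows '[{"x": -0.84, "y": 5.5, "z": 2.4, "ax": 0, "ay": 0, "az": 0, "gripper": 1}, {"x": -0.84, "y": 5.5, "z": 2.4, "ax": 0, "ay": 0, "az": 0, "gripper": 1}, {"x": -0.56, "y": 3.64, "z": 1.6, "ax": 0, "ay": 0, "az": 0, "gripper": 1}, {"x": 0, "y": 0, "z": 0, "ax": 0, "ay": 0, "az": 0, "gripper": 1}, {"x": 0, "y": 0, "z": 0, "ax": 0, "ay": 0, "az": 0, "gripper": 1}]'

```text
clock: 25.53
position: [0.6029, 0.2182, 0.156]
ee_rot: [0.334, 0.748, -0.233, 0.525]
ft_force: [-1.1, 0.1, -3.2]
grip_width: 0.373
grasp_force: 50.0
```

Request:
apply_moves --rows '[{"x": 0, "y": 0, "z": 0, "ax": 0, "ay": 0, "az": 0, "gripper": 1}, {"x": 0, "y": 0, "z": 0, "ax": 0, "ay": 0, "az": 0, "gripper": 1}]'

```text
clock: 25.7
position: [0.6026, 0.2183, 0.1561]
ee_rot: [0.334, 0.748, -0.233, 0.525]
ft_force: [-0.8, -0.2, -2.4]
grip_width: 0.37
grasp_force: 50.0
```

```bash
python3 - <<'E'
from h import *
import pickle
D={n:cam(n) for n in("scene","side")};pickle.dump(D,open("d7.pkl","wb"));S,T=D["scene"],D["side"]
o=get_obs();az=np.radians(-48);h=np.array([np.cos(az),np.sin(az),0]);seat=np.array(o["position"])-.0072*h+[0,0,.0595];print("seat",seat.round(4),o["clock"])
for n,C in D.items(): print(n,"crown",proj(C,seat+[0,0,.005]).round(1),"cyltop",proj(C,seat-[0,0,.041]).round(1),"cylmid",proj(C,seat-[0,0,.079]).round(1))
hsv=lambda C:cv2.inRange(cv2.cvtColor(C[0],cv2.COLOR_RGB2HSV),(14,110,50),(28,255,255))
for n,C in D.items():
    kk,l,s,c=cv2.connectedComponentsWithStats(hsv(C));print(n,[s[i].tolist() for i in range(1,kk) if s[i][4]>30 and 100<s[i][1]<220 and 200<c[i][0]<420])
g=cv2.cvtColor(T[0],cv2.COLOR_RGB2GRAY);print("side rows136 cols248");print(g[136:164,248:272])
E
```

```text
seat [0.5979 0.2236 0.2157] 25.8
scene crown [381.3 150.3] cyltop [380.  162.5] cylmid [378.9 172. ]
side crown [254.2 141.3] cyltop [255.2 157.7] cylmid [256.  170.7]
scene [[383, 132, 10, 21, 137], [375, 160, 10, 8, 47], [374, 168, 10, 16, 134]]
side [[255, 116, 9, 22, 182], [249, 155, 14, 31, 253]]
side rows136 cols248
[[ 35  39  55  72  85 102 105  96  87  85  85  85  85  84  84  84  97 131
  159 168 169 169 168 167]
 [ 34  35  39  54  75 101 117 109  97  89  86  86  85  85  86  95 116 147
  163 169 169 170 168 168]
 [ 32  33  34  38  62 103 134 135 123 105  93  95  97  93  99 120 144 161
  168 170 170 169 169 169]
 [ 27  31  32  30  49  99 143 154 147 124 108 123 128 114 115 143 161 168
  171 170 170 170 170 168]
 [ 26  28  33  34  48  91 136 154 151 129 120 145 153 130 125 152 167 170
  171 171 170 170 170 169]
 [ 25  27  32  44  61  88 114 131 131 118 119 151 159 137 129 154 167 170
  171 171 170 170 170 170]
 [ 24  26  39  61  76  82  84  91  98 100 115 150 159 140 130 154 168 170
  170 171 170 170 170 170]
 [ 24  30  50  76  80  67  52  54  73  88 108 141 155 139 128 153 167
[... 1352 characters left out ...]
24 136 135 118  87  65  57  56  67  76  80  81  79  71  65  63  68
   73  75  74  74  74  75]
 [110 130 140 137 119  89  62  56  60  71  78  80  80  76  70  67  68  70
   72  74  74  74  73  73]
 [105 124 136 138 127 102  77  68  74  80  82  83  78  70  57  57  66  73
   76  75  74  75  73  74]
 [ 96 107 120 130 131 119  96  83  88  96  91  82  77  67  47  37  51  67
   76  77  74  75  75  75]
 [101  94  96 109 117 115  99  87  91 100  93  83  77  66  44  27  34  53
   72  76  74  74  74  75]
 [102  98  86  84  89  93  88  87  87  89  86  79  73  64  43  26  26  46
   66  74  74  74  74  75]
 [ 89  96  94  83  75  76  80  83  82  80  79  73  71  65  46  28  31  51
   66  74  74  74  74  74]]
```

Request:
apply_moves --rows '[{"x": -0.45, "y": 2.91, "z": 1.28, "ax": 0, "ay": 0, "az": 0, "gripper": 1}, {"x": -0.45, "y": 2.91, "z": 1.28, "ax": 0, "ay": 0, "az": 0, "gripper": 1}, {"x": -0.45, "y": 2.91, "z": 1.28, "ax": 0, "ay": 0, "az": 0, "gripper": 1}, {"x": -0.45, "y": 2.91, "z": 1.28, "ax": 0, "ay": 0, "az": 0, "gripper": 1}, {"x": -0.45, "y": 2.91, "z": 1.28, "ax": 0, "ay": 0, "az": 0, "gripper": 1}]'

```text
clock: 26.22
position: [0.6186, 0.223, 0.1562]
ee_rot: [0.334, 0.748, -0.233, 0.525]
ft_force: [-0.6, -0.1, -3.1]
grip_width: 0.372
grasp_force: 50.0
```

Request:
apply_moves --rows '[{"x": 0, "y": 0, "z": 0, "ax": 0, "ay": 0, "az": 0, "gripper": 1}, {"x": 0, "y": 0, "z": 0, "ax": 0, "ay": 0, "az": 0, "gripper": 1}, {"x": 0, "y": 0, "z": 0, "ax": 0, "ay": 0, "az": 0, "gripper": 1}]'

```text
clock: 26.47
position: [0.6181, 0.2229, 0.156]
ee_rot: [0.334, 0.748, -0.233, 0.525]
ft_force: [-0.0, 0.2, -2.9]
grip_width: 0.371
grasp_force: 50.0
```

```bash
python3 - <<'E'
from h import *
from rd import rd
import pickle
F,t=rd(8);print("mom",(F[:,3:5]@np.array([np.sin(np.radians(48)),np.cos(np.radians(48))])).mean().round(3))
D={n:cam(n) for n in("scene","side")};S,T=D["scene"],D["side"]
o=get_obs();az=np.radians(-48);h=np.array([np.cos(az),np.sin(az),0]);seat=np.array(o["position"])-.0072*h+[0,0,.0595];print("seat",seat.round(4),o["clock"])
for n,C in D.items(): print(n,"crown",proj(C,seat+[0,0,.005]).round(1),"cyltop",proj(C,seat-[0,0,.041]).round(1))
for n,C in D.items():
    kk,l,s,c=cv2.connectedComponentsWithStats(cv2.inRange(cv2.cvtColor(C[0],cv2.COLOR_RGB2HSV),(14,110,50),(28,255,255)));print(n,[s[i].tolist() for i in range(1,kk) if s[i][4]>30 and 100<s[i][1]<220 and 200<c[i][0]<420])
g=cv2.cvtColor(T[0],cv2.COLOR_RGB2GRAY);print("side rows134 cols250");print(g[134:158,250:272])
g=cv2.cvtColor(S[0],cv2.COLOR_RGB2GRAY);print("scene rows146 cols376");print(g[146:168,376:398])
E
python3 w2t.py 0 0 -1
```

```text
F [ 2.160e-01 -1.330e-01 -3.136e+00  1.178e+00  1.051e+00 -3.000e-03] sd [0.57 0.46 0.57 0.02 0.04 0.03]
tau [ 9.0000e-03 -7.2605e+01 -1.5400e+01 -2.5289e+01  3.8670e+00  4.4000e+00
 -0.0000e+00] sd [0.026 0.023 0.023 0.031 0.003 0.    0.001] pos [0.61815 0.22292 0.15613] clk 26.87
mom 1.579
seat [0.6134 0.2282 0.2156] 26.9667
scene crown [386.  152.4] cyltop [384.5 164.6]
side crown [260.1 139.4] cyltop [261.  155.8]
scene [[383, 132, 10, 20, 138], [379, 162, 11, 8, 43], [378, 170, 11, 16, 136]]
side [[254, 116, 10, 23, 199], [255, 154, 13, 30, 253]]
side rows134 cols250
[[ 47  38  31  41  65  79  84  84  84  84  84  85  83  82  92 126 156 166
  168 168 167 167]
 [ 49  41  29  37  61  78  84  84  84  85  83  85  83  82  92 125 157 167
  169 168 168 167]
 [ 49  40  30  36  59  77  83  85  85  85  84  84  83  83  98 132 159 168
  168 169 168 167]
 [ 50  40  33  34  54  73  80  84  84  83  84  85  86  95 117 146 163 168
  170 169 168 168]
 [ 46  42  35  29  41  60  71  79  85  86  86  88  97 120 143 161 167 170
  169 170 169 168]
 [ 42  40  31  27  29  39  53  75  86  88  88  90 107 13
[... 3120 characters left out ...]
 42  40]
 [ 41  60 106  77 156 145 136  97  93 104 118 137 160 166 162  67  39  42
   43  44  42  43]
 [ 43  74 109  71 139 120  86  59  70  66  67  82 124 160 112  79  57  44
   43  44  43  41]
 [ 42  90 109  64  84  82  66  50  57  55  53  69  84 119  82  82  62  44
   43  42  42  42]
 [ 42  90  95  73  75  76  67  53  51  50  56  72  73  79  56  80  55  41
   42  44  52  52]
 [ 43  84  75  72  76  76  76  68  61  63  72  73  78  76  66  84  55  45
   51  64  64  65]
 [ 49  83  63  67  75  76  77  76  75  73  78  80 106  90  91 108  55  45
   54  67  67  67]
 [ 53  83  54  60  70  75  77  77  78  78  97  97  86  79  94  96  51  45
   60  67  67  66]]
[0.0, 0.0, -1.0] -> [ 0.94 -0.    0.34]
```

Request:
apply_moves --rows '[{"x": 2.35, "y": 0, "z": 0.85, "ax": 0, "ay": 0, "az": 0, "gripper": 1}, {"x": 2.35, "y": 0, "z": 0.85, "ax": 0, "ay": 0, "az": 0, "gripper": 1}, {"x": 1.88, "y": 0, "z": 0.68, "ax": 0, "ay": 0, "az": 0, "gripper": 1}, {"x": 1.88, "y": 0, "z": 0.68, "ax": 0, "ay": 0, "az": 0, "gripper": 1}, {"x": 1.88, "y": 0, "z": 0.68, "ax": 0, "ay": 0, "az": 0, "gripper": 1}]'

```text
clock: 27.38
position: [0.6182, 0.2229, 0.1448]
ee_rot: [0.334, 0.748, -0.233, 0.525]
ft_force: [0.4, 0.2, -2.6]
grip_width: 0.368
grasp_force: 50.0
```

Request:
apply_moves --rows '[{"x": 1.41, "y": 0, "z": 0.51, "ax": 0, "ay": 0, "az": 0, "gripper": 1}, {"x": 1.41, "y": 0, "z": 0.51, "ax": 0, "ay": 0, "az": 0, "gripper": 1}, {"x": 1.41, "y": 0, "z": 0.51, "ax": 0, "ay": 0, "az": 0, "gripper": 1}, {"x": 1.41, "y": 0, "z": 0.51, "ax": 0, "ay": 0, "az": 0, "gripper": 1}, {"x": 1.41, "y": 0, "z": 0.51, "ax": 0, "ay": 0, "az": 0, "gripper": 1}]'

```text
clock: 27.8
position: [0.6183, 0.223, 0.1376]
ee_rot: [0.334, 0.748, -0.233, 0.525]
ft_force: [-0.4, -0.0, -3.3]
grip_width: 0.369
grasp_force: 50.0
```

Request:
apply_moves --rows '[{"x": 1.41, "y": 0, "z": 0.51, "ax": 0, "ay": 0, "az": 0, "gripper": 1}, {"x": 1.41, "y": 0, "z": 0.51, "ax": 0, "ay": 0, "az": 0, "gripper": 1}, {"x": 1.41, "y": 0, "z": 0.51, "ax": 0, "ay": 0, "az": 0, "gripper": 1}, {"x": 1.41, "y": 0, "z": 0.51, "ax": 0, "ay": 0, "az": 0, "gripper": 1}, {"x": 1.41, "y": 0, "z": 0.51, "ax": 0, "ay": 0, "az": 0, "gripper": 1}]'

```text
clock: 28.22
position: [0.6183, 0.223, 0.1301]
ee_rot: [0.334, 0.748, -0.233, 0.525]
ft_force: [0.2, 1.4, -1.6]
grip_width: 0.371
grasp_force: 50.0
```

Request:
apply_moves --rows '[{"x": 0, "y": 0, "z": 0, "ax": 0, "ay": 0, "az": 0, "gripper": 1}, {"x": 0, "y": 0, "z": 0, "ax": 0, "ay": 0, "az": 0, "gripper": 1}, {"x": 0, "y": 0, "z": 0, "ax": 0, "ay": 0, "az": 0, "gripper": 1}]'

```text
clock: 28.47
position: [0.6183, 0.223, 0.1303]
ee_rot: [0.334, 0.748, -0.233, 0.525]
ft_force: [0.2, -0.4, -1.3]
grip_width: 0.371
grasp_force: 50.0
```

```bash
python3 - <<'E'
from h import *
from rd import rd
F,t=rd(8);print("mom",(F[:,3:5]@np.array([np.sin(np.radians(48)),np.cos(np.radians(48))])).mean().round(3))
for n in("scene","side"):
    C=cam(n)
    kk,l,s,c=cv2.connectedComponentsWithStats(cv2.inRange(cv2.cvtColor(C[0],cv2.COLOR_RGB2HSV),(14,110,50),(28,255,255)));print(n,[s[i].tolist() for i in range(1,kk) if s[i][4]>30 and 100<s[i][1]<220 and 200<c[i][0]<420])
E
```

```text
F [ 0.08   0.181 -1.948  1.027  0.906  0.002] sd [0.42 0.3  0.29 0.04 0.03 0.04]
tau [ 1.3000e-02 -7.3042e+01 -1.5587e+01 -2.3704e+01  3.4860e+00  4.2810e+00
 -2.0000e-03] sd [0.004 0.033 0.007 0.008 0.001 0.002 0.   ] pos [0.61829 0.22299 0.13024] clk 28.87
mom 1.37
scene [[384, 135, 9, 6, 37], [382, 142, 10, 13, 102], [378, 168, 11, 24, 181]]
side [[255, 119, 9, 22, 187], [255, 163, 14, 29, 229]]
```

Request:
apply_moves --rows '[{"x": 1.41, "y": 0, "z": 0.51, "ax": 0, "ay": 0, "az": 0, "gripper": 1}, {"x": 1.41, "y": 0, "z": 0.51, "ax": 0, "ay": 0, "az": 0, "gripper": 1}, {"x": 1.41, "y": 0, "z": 0.51, "ax": 0, "ay": 0, "az": 0, "gripper": 1}, {"x": 1.41, "y": 0, "z": 0.51, "ax": 0, "ay": 0, "az": 0, "gripper": 1}, {"x": 1.41, "y": 0, "z": 0.51, "ax": 0, "ay": 0, "az": 0, "gripper": 1}]'

```text
clock: 29.38
position: [0.6183, 0.223, 0.1226]
ee_rot: [0.334, 0.748, -0.233, 0.525]
ft_force: [0.0, -0.1, -1.8]
grip_width: 0.371
grasp_force: 50.0
```

Request:
apply_moves --rows '[{"x": 1.41, "y": 0, "z": 0.51, "ax": 0, "ay": 0, "az": 0, "gripper": 1}, {"x": 1.41, "y": 0, "z": 0.51, "ax": 0, "ay": 0, "az": 0, "gripper": 1}, {"x": 0, "y": 0, "z": 0, "ax": 0, "ay": 0, "az": 0, "gripper": 1}, {"x": 0, "y": 0, "z": 0, "ax": 0, "ay": 0, "az": 0, "gripper": 1}, {"x": 0, "y": 0, "z": 0, "ax": 0, "ay": 0, "az": 0, "gripper": 1}]'

```text
clock: 29.8
position: [0.6183, 0.223, 0.1198]
ee_rot: [0.334, 0.748, -0.233, 0.525]
ft_force: [-0.3, -0.4, 0.2]
grip_width: 0.368
grasp_force: 50.0
```

```bash
python3 - <<'E'
from h import *
from rd import rd
F,t=rd(14);print("mom",(F[:,3:5]@np.array([np.sin(np.radians(48)),np.cos(np.radians(48))])).mean().round(3))
E
```

```text
F [-0.243  0.111 -0.409  0.769  0.713  0.013] sd [0.61 0.32 0.7  0.03 0.03 0.03]
tau [ 2.3000e-02 -7.2507e+01 -1.5619e+01 -2.2809e+01  3.1340e+00  3.9690e+00
 -4.0000e-03] sd [0.005 0.029 0.005 0.006 0.002 0.002 0.   ] pos [0.61829 0.223   0.11971] clk 30.5
mom 1.048
```

Request:
apply_moves --rows '[{"x": 0.94, "y": 0, "z": 0.34, "ax": 0, "ay": 0, "az": 0, "gripper": 1}, {"x": 0.85, "y": 0, "z": 0.31, "ax": 0, "ay": 0, "az": 0, "gripper": 1}, {"x": 0, "y": 0, "z": 0, "ax": 0, "ay": 0, "az": 0, "gripper": 1}, {"x": 0, "y": 0, "z": 0, "ax": 0, "ay": 0, "az": 0, "gripper": 1}, {"x": 0, "y": 0, "z": 0, "ax": 0, "ay": 0, "az": 0, "gripper": 1}]'

```text
clock: 30.92
position: [0.6183, 0.223, 0.1178]
ee_rot: [0.334, 0.748, -0.233, 0.525]
ft_force: [-0.3, -0.4, 0.5]
grip_width: 0.369
grasp_force: 50.0
```

```bash
python3 - <<'E'
from h import *
from rd import rd
F,t=rd(20);print("mom",(F[:,3:5]@np.array([np.sin(np.radians(48)),np.cos(np.radians(48))])).mean().round(3))
E
```

```text
F [0.012 0.146 0.176 0.747 0.66  0.017] sd [0.39 0.48 0.59 0.02 0.02 0.03]
tau [ 2.4000e-02 -7.2407e+01 -1.5625e+01 -2.2647e+01  3.0710e+00  3.9080e+00
 -3.0000e-03] sd [0.004 0.014 0.002 0.003 0.003 0.002 0.001] pos [0.61828 0.223   0.11776] clk 31.92
mom 0.997
```

Request:
apply_moves --rows '[{"x": 0, "y": 0, "z": 0, "ax": 0, "ay": 0, "az": 0, "gripper": 0}, {"x": 0, "y": 0, "z": 0, "ax": 0, "ay": 0, "az": 0, "gripper": 0}, {"x": 0, "y": 0, "z": 0, "ax": 0, "ay": 0, "az": 0, "gripper": 0}, {"x": 0, "y": 0, "z": 0, "ax": 0, "ay": 0, "az": 0, "gripper": 0}, {"x": 0, "y": 0, "z": 0, "ax": 0, "ay": 0, "az": 0, "gripper": 0}]'

```text
clock: 32.33
position: [0.6183, 0.223, 0.1178]
ee_rot: [0.334, 0.748, -0.233, 0.525]
ft_force: [-0.1, -0.0, 0.6]
grip_width: 1.0
grasp_force: 0.0
```

Request:
apply_moves --rows '[{"x": 0, "y": 0, "z": 0, "ax": 0, "ay": 0, "az": 0, "gripper": 0}, {"x": 0, "y": 0, "z": -10, "ax": 0, "ay": 0, "az": 0, "gripper": 0}, {"x": 0, "y": 0, "z": -20, "ax": 0, "ay": 0, "az": 0, "gripper": 0}, {"x": 0, "y": 0, "z": -30, "ax": 0, "ay": 0, "az": 0, "gripper": 0}, {"x": 0, "y": 0, "z": -30, "ax": 0, "ay": 0, "az": 0, "gripper": 0}]'

```text
clock: 32.75
position: [0.5606, 0.2862, 0.149]
ee_rot: [0.334, 0.748, -0.233, 0.525]
ft_force: [0.5, 0.6, 0.2]
grip_width: 1.001
grasp_force: 0.0
```

Request:
apply_moves --rows '[{"x": 0, "y": 0, "z": -30, "ax": 0, "ay": 0, "az": 0, "gripper": 0}, {"x": 0, "y": 0, "z": -10, "ax": 0, "ay": 0, "az": 0, "gripper": 0}, {"x": 0, "y": 0, "z": 0, "ax": 0, "ay": 0, "az": 0, "gripper": 0}, {"x": 0, "y": 0, "z": 0, "ax": 0, "ay": 0, "az": 0, "gripper": 0}, {"x": 0, "y": 0, "z": 0, "ax": 0, "ay": 0, "az": 0, "gripper": 0}]'

```text
clock: 33.17
position: [0.5371, 0.3127, 0.1618]
ee_rot: [0.334, 0.747, -0.233, 0.525]
ft_force: [1.1, -0.3, 0.7]
grip_width: 1.003
grasp_force: 0.0
```

```bash
python3 - <<'E'
from h import *
for k in range(3):
  for n in("scene","side","wrist"):
    C=cam(n)
    kk,l,s,c=cv2.connectedComponentsWithStats(cv2.inRange(cv2.cvtColor(C[0],cv2.COLOR_RGB2HSV),(14,110,50),(28,255,255)));print(n,[s[i].tolist() for i in range(1,kk) if s[i][4]>30 and (n=="wrist" or s[i][1]>100)])
print(get_obs()["clock"])
E
```

```text
scene [[383, 139, 9, 19, 116], [379, 171, 10, 8, 48], [378, 179, 10, 16, 123], [296, 225, 10, 14, 85], [212, 251, 12, 14, 94], [395, 341, 9, 10, 61]]
side [[255, 124, 10, 22, 178], [255, 167, 13, 29, 304], [272, 275, 13, 19, 179], [296, 360, 18, 26, 321]]
wrist [[139, 111, 31, 33, 815], [305, 112, 45, 94, 4116], [84, 167, 25, 19, 318], [305, 207, 45, 14, 558], [309, 316, 37, 62, 2151]]
scene [[384, 139, 8, 6, 31], [383, 145, 9, 13, 85], [378, 171, 11, 24, 171], [296, 225, 10, 14, 85], [212, 251, 12, 14, 93], [395, 341, 9, 10, 61]]
side [[255, 124, 10, 22, 178], [255, 167, 13, 29, 302], [272, 275, 13, 20, 180], [296, 360, 18, 26, 317]]
wrist [[136, 111, 33, 32, 817], [305, 112, 45, 94, 4082], [86, 167, 24, 19, 320], [305, 207, 44, 14, 556], [309, 316, 37, 62, 2161]]
scene [[383, 139, 9, 19, 118], [379, 171, 10, 8, 48], [378, 179, 10, 16, 123], [296, 225, 10, 14, 83], [212, 251, 12, 14, 94], [395, 341, 9, 10, 61]]
side [[255, 124, 10, 22, 176], [255, 167, 13, 29, 304], [272, 275, 13, 19, 178], [296, 360, 18, 26, 324]]
wrist [[138, 111, 31, 33, 810], [304, 112, 45, 95, 4060], [79, 143, 9, 14, 33], [85, 167, 21, 19, 313], [304, 207, 45, 14, 563], [308, 315, 38, 63, 2163]]
33.6167
```

Both weights hang still one below the other, the other two weights haven't moved, and the hand is clear. Handing in.

```bash
python3 -c "
from workcell import *
print(hand_in())"
```

```text
the job is handed in; nothing more can be done
None
```

The job is handed in: the slim weight (about 2.4 N) hangs in the eye, the stout weight (about 3.3 N) hangs steady from its loop with the hand clear, and it took about 34 s; no verdict was returned, and rod speed, oil bottle and beaker were not checked directly.

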